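# Rack the cut colour bars in pyramids and cover them

### The arm

A 6-joint arm with a two-finger parallel gripper is mounted at the origin on the work surface. World frame = base frame: x ahead of the robot, y to its left, z up, the work surface at z = 0. Lengths are in m, angles in rad, forces in N, time in s.
With the tool pointing down it reaches from about 0.35 to 0.85 m from the base axis. Payload 8.1 kg.
Tool frame: the origin (TCP) lies midway between the tips of the shut fingers; the grasp point (between the pads) lies 19 mm behind it (robot.tcp_to_grasp is the distance from the TCP to the grasp point, in m); x points along the fingers, y is the direction in which the jaws open and shut, and the axes are right-handed (so a half turn about x gives the same grasp; the last joint's range is limited). The gripper opens to 93 mm and grips with 3 to 60 N. Pads are 15 mm wide; open, the fingers measure 128 mm over their backs; the gripper's body (75 mm by 188 mm) begins 65 mm behind the grasp point.
Start: joints at [-1.27, 0.13, 1.488, -0, 1.523, -0.085], TCP at [0.226, -0.556, 0.219] pointing down, gripper open.
Joint ranges: [-2.96, 2.96], [-0.89, 2.26], [0.02, 2.5], [-1.34, 4.48], [0, 2.73], [-2.66, 2.66]. Speed limits (rad/s): [2.39, 2.39, 2.79, 3.14, 3.14, 3.14].

### API

Orientations are given as a rotation vector (axis times angle).
In Python, from plant import robot gives the robot as it stands.
- The arm moves only by the tool play_rows, never from a script. Its argument "plan" is a list of rows, each an object with "slide": the shift along the world's x, y, z as a fraction of full scale, a list of three; "roll": the turn about the world's z as a fraction of full scale; "fingers": the gripper command: -1 is shut, 1 is fully open, values between are in proportion. A call has 1 to 20 rows; each row shifts and turns the commanded pose from where the row before left it; what a row does not reach is not made up. Full scale, the value 1, is 30 mm for a shift and 8 degrees for a turn. A row lasts 1/8 s, in which the tool goes at most 62.5 mm and 10.7 degrees, less where a joint would pass 70% of its speed; a pose out of reach is approached as far as the arm can. A call with a number of a shift or a turn outside -1 to 1 is refused whole. A call with a gripper value outside its range is refused whole. The fingers move at their own pace and stop on an object; "squeeze" is the grip in N (left out, the last holds). Time passes only in rows, so rows that do not move let the fingers close. It gives the time, the measured TCP pose, the force and the opening at its end, in the units of the state.
- robot.read_state(): the state, without advancing time (a new reading comes with each control period).
- robot.read_camera(name): name is "scene" or "top" or "wrist"; returns the picture (480x640x3 uint8, red, green, blue); there is no depth.
- robot.get_calibration(name): a dict with "fx", "fy", "cx", "cy" (pixels), "R" (3x3) and "t" (3): a world point X has camera coordinates R X + t; the wrist camera has in their place "T_tool_cam" (4x4, takes a point from camera to tool coordinates, whose origin is the TCP and whose axes are the tool frame's). Camera axes: x right, y down, z forward; pixel columns grow to the right and rows downward; lengths in m; the calibration is good to about 2 mm. A picture is of the moment at which its call begins: read the wrist's pose just before it. get_calibration takes no time and is no camera call.
- robot.close_job(): hands the job in, once; it reports no verdict.
Trained networks look in the newest picture that a camera, given by its name, has taken for a name from the list of things; names that differ only in an ending like _2 or _b are one class to them, and where a whole thing is asked for, a point or a joint stands for the part that bears it (a point fixed in the world has none). Each returns a list of dicts, best first, with "p" (0 to 1); they miss things now and then, are a little off and sometimes report something else, mostly with a low value. They report only what shows in the picture. A call takes as long as a camera call. They do not tell look-alikes from the thing itself.
- robot.boxes_of(camera, target): "extent" ([centre column, centre row, width, height] in pixels, round what is visible of it).
- robot.regions_of(camera, target): "region" (480x640 bool, what is visible of it) and "extent" ([centre column, centre row, width, height] in pixels, round what is visible of it).
- robot.mark_of(camera, target): "point" ([column, row] in pixels: a listed point, or the origin of a listed thing).
The state is a dict: "t": time; "q": joint angles; "dq": joint speeds; "joint_torque": joint torques, N m; "tool_pos": TCP position; "orientation": TCP orientation; "force": force on the tool from outside, world axes, zero at the start; "wrist_torque": the same for the moment, N m; "opening": finger opening in m.
Only numpy, scipy, OpenCV 4.12 (cv2) and the standard library are available. Lean on these libraries where they do the work, as an engineer would, in place of code of your own. Each camera call takes 0.05 s, during which the arm holds its last target.

### The job

Sort the cut glass colour bars by thickness into the stock rack, the thin ones in its wide bay and the thick ones in its narrow bay, and build each kind up as a pyramid: fill the bottom row first, then saddle the rest into the gaps between the bars of the row below, all lying along the bays with their ends about even with the rack's. When every bar is racked, lift the clear dust cover by its handle and stand it squarely over the whole rack, down on the bench all round. Leave the jar, the mug and the tin where they are.

Things in the scene. Friction and masses are not known exactly. Their poses are not given: they have to be found in the camera images.
- thin0: thin cut colour bar: a solid cobalt blue glass cylinder, 36 mm in diameter and 62 mm long, 158 g, lying on its side on a 3 mm cork board with 14 mm high end laths; it rolls if pushed. Origin at its centre, x along its length, the other two axes turn as it rolls. May be absent (None): four to six thin bars are there
- thin1: thin cut colour bar: a solid amber glass cylinder, 36 mm in diameter and 62 mm long, 158 g, lying on its side on a 3 mm cork board with 14 mm high end laths; it rolls if pushed. Origin at its centre, x along its length, the other two axes turn as it rolls. May be absent (None): four to six thin bars are there
- thin2: thin cut colour bar: a solid jade green glass cylinder, 36 mm in diameter and 62 mm long, 158 g, lying on its side on a 3 mm cork board with 14 mm high end laths; it rolls if pushed. Origin at its centre, x along its length, the other two axes turn as it rolls. May be absent (None): four to six thin bars are there
- thin3: thin cut colour bar: a solid red glass cylinder, 36 mm in diameter and 62 mm long, 158 g, lying on its side on a 3 mm cork board with 14 mm high end laths; it rolls if pushed. Origin at its centre, x along its length, the other two axes turn as it rolls. May be absent (None): four to six thin bars are there
- thin4: thin cut colour bar: a solid ivory glass cylinder, 36 mm in diameter and 62 mm long, 158 g, lying on its side on a 3 mm cork board with 14 mm high end laths; it rolls if pushed. Origin at its centre, x along its length, the other two axes turn as it rolls. May be absent (None): four to six thin bars are there
- thin5: thin cut colour bar: a solid violet glass cylinder, 36 mm in diameter and 62 mm long, 158 g, lying on its side on a 3 mm cork board with 14 mm high end laths; it rolls if pushed. Origin at its centre, x along its length, the other two axes turn as it rolls. May be absent (None): four to six thin bars are there
- thick0: thick cut colour bar: a solid turquoise glass cylinder, 46 mm in diameter and 62 mm long, 258 g, lying on its side on a 3 mm cork board with 14 mm high end laths; it rolls if pushed. Origin at its centre, x along its length, the other two axes turn as it rolls. Always there. Colour says nothing of size
- thick1: thick cut colour bar: a solid red glass cylinder, 46 mm in diameter and 62 mm long, 258 g, lying on its side on a 3 mm cork board with 14 mm high end laths; it rolls if pushed. Origin at its centre, x along its length, the other two axes turn as it rolls. Always there. Colour says nothing of size
- thick2: thick cut colour bar: a solid cobalt blue glass cylinder, 46 mm in diameter and 62 mm long, 258 g, lying on its side on a 3 mm cork board with 14 mm high end laths; it rolls if pushed. Origin at its centre, x along its length, the other two axes turn as it rolls. Always there. Colour says nothing of size
- rack: wooden stock rack, fixed: base board 58 mm (x) by 236 mm (y), 6 mm thick, with three upright cheeks 8 mm thick, 50 mm long (x), their tops 66 mm above the bench; open at both ends (+x, -x). Bars lie in it along its x, centred on x = 0, overhanging each end by 2 mm, so they can be held by their flat ends. Origin: centre of its underside on the bench; z up; yaw within 0.15 rad of the world's
- thin_bay (a point): middle of the wide bay's floor, 6 mm above the bench; axes as the rack's. The bay for thin bars: 114 mm between cheeks along y, room for three side by side; rack origin is at y = +53 mm from here
- thick_bay (a point): middle of the narrow bay's floor, 6 mm above the bench; axes as the rack's. The bay for thick bars: 98 mm between cheeks along y, room for two side by side; rack origin is at y = -61 mm from here
- cover: clear dust cover with aluminium edges: a box open below, 112 mm (x) by 272 mm (y) outside, 128 mm high, walls and top 4 mm thick (104 by 264 by 124 mm inside), 450 g, with a black bar handle on top. Origin at the centre of its lower rim, on the bench; z up
- cover_handle (a point): middle of the cover's handle bar, 164 mm above its lower rim: the bar is 14 mm wide (x), 12 mm high and 120 mm long (y); its underside is 30 mm above the cover's top, posts at its two ends (y = -54 and +54 mm)
- frit_jar: bystander: amber glass jar with dark lid, 64 mm in diameter, 85 mm high; origin at the centre of its foot
- mug: bystander: white mug, 76 mm in diameter, 90 mm high; origin at the centre of its foot
- tin: bystander: small closed red tin beyond the rack, 52 mm in diameter, 55 mm high; origin at the centre of its foot
Mind the look-alikes: they are no part of the job. Leave any pink look-alike of the thick2 alone. Leave any black look-alike of the thin3 alone.

How it is judged:
On the way:
1. every bar is racked in its own bay as a pyramid, at rest and let go, before the cover goes on (x of thin0 in the frame of rack between -0.012 and 0.012 m and angle between the x axis of each of thin0, thin1, thin2, thin3, thin4, thin5, thick0, thick1, thick2 and the x axis of rack, either way round below 0.2 rad and ((z of thin0 in the frame of rack between 0.016 and 0.032 m and y of thin0 in the frame of rack between -0.101 and -0.005 m) or (z of thin0 in the frame of rack between 0.046 and 0.062 m and y of thin0 in the frame of rack between -0.083 and -0.023 m) or (z of thin0 in the frame of rack between 0.076 and 0.092 m and y of thin0 in the frame of rack between -0.067 and -0.039 m)) and linear speed of each of thin0, thin1, thin2, thin3, thin4, thin5, thick0, thick1, thick2 below 0.02 m/s and x of thin1 in the frame of rack between -0.012 and 0.012 m and ((z of thin1 in the frame of rack between 0.016 and 0.032 m and y of thin1 in the frame of rack between -0.101 and -0.005 m) or (z of thin1 in the frame of rack between 0.046 and 0.062 m and y of thin1 in the frame of rack between -0.083 and -0.023 m) or (z of thin1 in the frame of rack between 0.076 and 0.092 m and y of thin1 in the frame of rack between -0.067 and -0.039 m)) and x of thin2 in the frame of rack between -0.012 and 0.012 m and ((z of thin2 in the frame of rack between 0.016 and 0.032 m and y of thin2 in the frame of rack between -0.101 and -0.005 m) or (z of thin2 in the frame of rack between 0.046 and 0.062 m and y of thin2 in the frame of rack between -0.083 and -0.023 m) or (z of thin2 in the frame of rack between 0.076 and 0.092 m and y of thin2 in the frame of rack between -0.067 and -0.039 m)) and x of thin3 in the frame of rack between -0.012 and 0.012 m and ((z of thin3 in the frame of rack between 0.016 and 0.032 m and y of thin3 in the frame of rack between -0.101 and -0.005 m) or (z of thin3 in the frame of rack between 0.046 and 0.062 m and y of thin3 in the frame of rack between -0.083 and -0.023 m) or (z of thin3 in the frame of rack between 0.076 and 0.092 m and y of thin3 in the frame of rack between -0.067 and -0.039 m)) and x of thin4 in the frame of rack between -0.012 and 0.012 m and ((z of thin4 in the frame of rack between 0.016 and 0.032 m and y of thin4 in the frame of rack between -0.101 and -0.005 m) or (z of thin4 in the frame of rack between 0.046 and 0.062 m and y of thin4 in the frame of rack between -0.083 and -0.023 m) or (z of thin4 in the frame of rack between 0.076 and 0.092 m and y of thin4 in the frame of rack between -0.067 and -0.039 m)) and x of thin5 in the frame of rack between -0.012 and 0.012 m and ((z of thin5 in the frame of rack between 0.016 and 0.032 m and y of thin5 in the frame of rack between -0.101 and -0.005 m) or (z of thin5 in the frame of rack between 0.046 and 0.062 m and y of thin5 in the frame of rack between -0.083 and -0.023 m) or (z of thin5 in the frame of rack between 0.076 and 0.092 m and y of thin5 in the frame of rack between -0.067 and -0.039 m)) and x of thick0 in the frame of rack between -0.012 and 0.012 m and ((z of thick0 in the frame of rack between 0.021 and 0.037 m and y of thick0 in the frame of rack between 0.026 and 0.096 m) or (z of thick0 in the frame of rack between 0.06 and 0.076 m and y of thick0 in the frame of rack between 0.049 and 0.073 m)) and x of thick1 in the frame of rack between -0.012 and 0.012 m and ((z of thick1 in the frame of rack between 0.021 and 0.037 m and y of thick1 in the frame of rack between 0.026 and 0.096 m) or (z of thick1 in the frame of rack between 0.06 and 0.076 m and y of thick1 in the frame of rack between 0.049 and 0.073 m)) and x of thick2 in the frame of rack between -0.012 and 0.012 m and ((z of thick2 in the frame of rack between 0.021 and 0.037 m and y of thick2 in the frame of rack between 0.026 and 0.096 m) or (z of thick2 in the frame of rack between 0.06 and 0.076 m and y of thick2 in the frame of rack between 0.049 and 0.073 m)) and contact force between the fingers and thin0 below 0.1 N and contact force between the fingers and thin1 below 0.1 N and contact force between the fingers and thin2 below 0.1 N and contact force between the fingers and thin3 below 0.1 N and contact force between the fingers and thin4 below 0.1 N and contact force between the fingers and thin5 below 0.1 N and contact force between the fingers and thick0 below 0.1 N and contact force between the fingers and thick1 below 0.1 N and contact force between the fingers and thick2 below 0.1 N and horizontal distance between cover and rack above 0.15 m), for 0.3 s.
At the end, for the whole second after the job is handed in: All bars at rest in their bays as pyramids: along the bay within 0.2 rad, middles within 12 mm of the rack's centre line, rows at 24, 54, 84 mm (thin) or 29, 68 mm (thick) above the bench, each within 8 mm. Cover down on the bench, centred on the rack within 30 mm, square within 0.15 rad (x of thin0 in the frame of rack between -0.012 and 0.012 m and angle between the x axis of each of thin0, thin1, thin2, thin3, thin4, thin5, thick0, thick1, thick2 and the x axis of rack, either way round below 0.2 rad and ((z of thin0 in the frame of rack between 0.016 and 0.032 m and y of thin0 in the frame of rack between -0.101 and -0.005 m) or (z of thin0 in the frame of rack between 0.046 and 0.062 m and y of thin0 in the frame of rack between -0.083 and -0.023 m) or (z of thin0 in the frame of rack between 0.076 and 0.092 m and y of thin0 in the frame of rack between -0.067 and -0.039 m)) and linear speed of each of thin0, thin1, thin2, thin3, thin4, thin5, thick0, thick1, thick2, cover below 0.02 m/s and x of thin1 in the frame of rack between -0.012 and 0.012 m and ((z of thin1 in the frame of rack between 0.016 and 0.032 m and y of thin1 in the frame of rack between -0.101 and -0.005 m) or (z of thin1 in the frame of rack between 0.046 and 0.062 m and y of thin1 in the frame of rack between -0.083 and -0.023 m) or (z of thin1 in the frame of rack between 0.076 and 0.092 m and y of thin1 in the frame of rack between -0.067 and -0.039 m)) and x of thin2 in the frame of rack between -0.012 and 0.012 m and ((z of thin2 in the frame of rack between 0.016 and 0.032 m and y of thin2 in the frame of rack between -0.101 and -0.005 m) or (z of thin2 in the frame of rack between 0.046 and 0.062 m and y of thin2 in the frame of rack between -0.083 and -0.023 m) or (z of thin2 in the frame of rack between 0.076 and 0.092 m and y of thin2 in the frame of rack between -0.067 and -0.039 m)) and x of thin3 in the frame of rack between -0.012 and 0.012 m and ((z of thin3 in the frame of rack between 0.016 and 0.032 m and y of thin3 in the frame of rack between -0.101 and -0.005 m) or (z of thin3 in the frame of rack between 0.046 and 0.062 m and y of thin3 in the frame of rack between -0.083 and -0.023 m) or (z of thin3 in the frame of rack between 0.076 and 0.092 m and y of thin3 in the frame of rack between -0.067 and -0.039 m)) and x of thin4 in the frame of rack between -0.012 and 0.012 m and ((z of thin4 in the frame of rack between 0.016 and 0.032 m and y of thin4 in the frame of rack between -0.101 and -0.005 m) or (z of thin4 in the frame of rack between 0.046 and 0.062 m and y of thin4 in the frame of rack between -0.083 and -0.023 m) or (z of thin4 in the frame of rack between 0.076 and 0.092 m and y of thin4 in the frame of rack between -0.067 and -0.039 m)) and x of thin5 in the frame of rack between -0.012 and 0.012 m and ((z of thin5 in the frame of rack between 0.016 and 0.032 m and y of thin5 in the frame of rack between -0.101 and -0.005 m) or (z of thin5 in the frame of rack between 0.046 and 0.062 m and y of thin5 in the frame of rack between -0.083 and -0.023 m) or (z of thin5 in the frame of rack between 0.076 and 0.092 m and y of thin5 in the frame of rack between -0.067 and -0.039 m)) and x of thick0 in the frame of rack between -0.012 and 0.012 m and ((z of thick0 in the frame of rack between 0.021 and 0.037 m and y of thick0 in the frame of rack between 0.026 and 0.096 m) or (z of thick0 in the frame of rack between 0.06 and 0.076 m and y of thick0 in the frame of rack between 0.049 and 0.073 m)) and x of thick1 in the frame of rack between -0.012 and 0.012 m and ((z of thick1 in the frame of rack between 0.021 and 0.037 m and y of thick1 in the frame of rack between 0.026 and 0.096 m) or (z of thick1 in the frame of rack between 0.06 and 0.076 m and y of thick1 in the frame of rack between 0.049 and 0.073 m)) and x of thick2 in the frame of rack between -0.012 and 0.012 m and ((z of thick2 in the frame of rack between 0.021 and 0.037 m and y of thick2 in the frame of rack between 0.026 and 0.096 m) or (z of thick2 in the frame of rack between 0.06 and 0.076 m and y of thick2 in the frame of rack between 0.049 and 0.073 m)) and height (world z) of cover below 0.006 m and angle between cover's own z axis and vertical below 0.04 rad and horizontal distance between cover and rack below 0.03 m and angle between the y axis of cover and the y axis of rack, either way round below 0.15 rad); the robot touches nothing.
It fails at once if the jar, the mug or the tin is shifted by more than 30 mm (distance of any of frit_jar, mug, tin from where it was at the start of the episode above 0.03 m).
Of thin0, thin1, thin2, thin3, thin4, thin5 only 4 to 6 are there at a start; the rules pass over those that are not, and their reading is None.
At some moment in a run one of thin0, thin1, thin2, thin3, thin4, thin5, thick0, thick1, thick2 may be knocked a few centimetres aside while the robot is not near it.
It also fails if it takes over 200 s, if anything falls off the work surface, if the arm or the gripper's body presses on something with over 40 N, if the wrist force passes 120 N, or if a joint passes its speed limit or range.

## Working session

There is one attempt and no reset: what is moved stays moved. The work goes in short steps, Python scripts to look and compute and a tool call to move; the robot and the scene stay as the last step left them, time stands still between calls to the robot, and variables do not carry over. Pictures are saved under pics/ and viewed, and the job is handed in when it is done.

Besides the shell and the picture viewer there is one more tool, called after "Request:" by a JSON object that holds its "api" and its "payload". play_rows: Moves the arm, as the interface text tells. Its arguments: {"type":"object","properties":{"plan":{"type":"array","items":{"type":"object","properties":{"slide":{"type":"array","items":{"type":"number","minimum":-1,"maximum":1}},"roll":{"type":"number","minimum":-1,"maximum":1},"fingers":{"type":"number"}}}},"squeeze":{"type":"number"}},"required":["plan"]}

```bash
ls; mkdir -p pics
python3 - <<'E'
from plant import robot
import cv2
s=robot.read_state(); print(s)
for n in ["scene","top","wrist"]:
    im=robot.read_camera(n); cv2.imwrite(f"pics/a_{n}.png",im[:,:,::-1]); 
    c=robot.get_calibration(n); print(n,{k:(v if not hasattr(v,'tolist') else v.tolist()) for k,v in c.items()})
E
```

```text
pics
{'t': 0.0, 'q': array([-1.27042649e+00,  1.31138976e-01,  1.48929492e+00, -5.36801207e-06,
        1.52297203e+00, -8.54054485e-02]), 'dq': array([-0.00118017,  0.00076125,  0.00212006, -0.00160117, -0.00125408,
        0.0001093 ]), 'joint_torque': array([ 8.64028789e-04, -5.59842467e+01, -4.91760135e+01,  7.67281372e-02,
        3.48886556e-02, -1.61087082e-04]), 'tool_pos': array([ 0.22561387, -0.55535394,  0.2175921 ]), 'orientation': array([ 2.01059485,  0.39458771, -2.0110043 ]), 'force': array([-0.09655606,  0.2257436 ,  0.32085863]), 'wrist_torque': array([ 0.04600693, -0.00108364,  0.04228049]), 'opening': 0.09297450407805001}
scene {'fx': 616.5926865876443, 'fy': 616.5926865876443, 'cx': 305.0519731990522, 'cy': 236.18311011953813, 'R': [[-0.7399897236681588, 0.6725814841615376, -0.007025384586304747], [0.5576272777901587, 0.6076068716527847, -0.5655667145303493], [-0.37612102830054467, -0.4224311028835116, -0.8246726231582815]], 't': [0.40894649148025025, -0.21351904907559047, 2.0891083598383777]}
top {'fx': 439.1609786544864, 'fy': 439.1609786544864, 'cx': 314.050533735545, 'cy': 244.4727187306693, 'R': [[0.08527010761202411, -0.9963577035427802, -0.0005790844426951628], [-0.9647378392090662, -0.08241873556119701, -0.24997610611159593], [0.24901789161836588, 0.021874154142535806, -0.9682518324457189]], 't': [-0.034386703274203276, 0.5817031931458538, 0.9773433878630331]}
wrist {'fx': 422.4073203537931, 'fy': 422.4073203537931, 'cx': 317.67478381239687, 'cy': 236.00713281125772, 'T_tool_cam': [[0.001195941422431363, -0.2904888474078441, 0.9568776302410749, -0.1663645081970781], [0.999999283168024, 0.00040310080507797823, -0.0011274631601683625, 5.616160220112132e-05], [-5.82026692191635e-05, 0.9568782927004884, 0.2904891212610999, -0.08191832001025484], [0.0, 0.0, 0.0, 1.0]]}
```

View pics/a_scene.png

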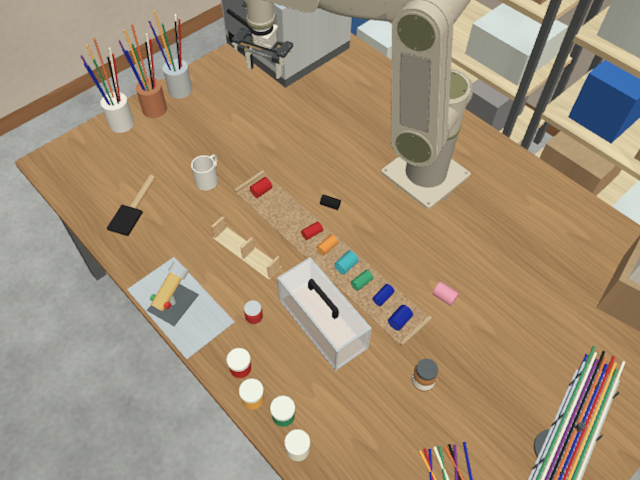

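View pics/a_top.png

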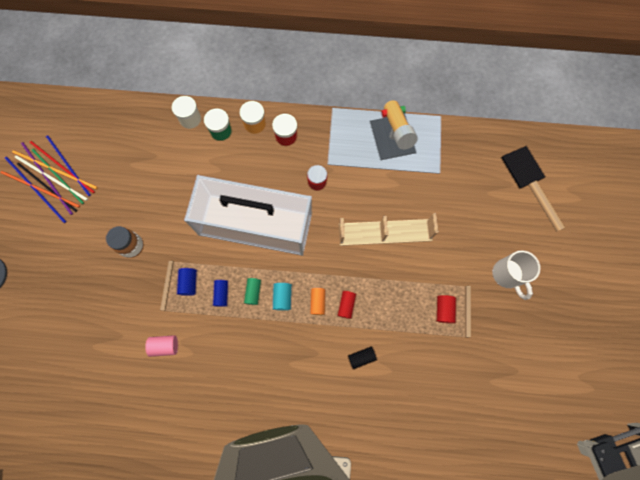

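View pics/a_wrist.png

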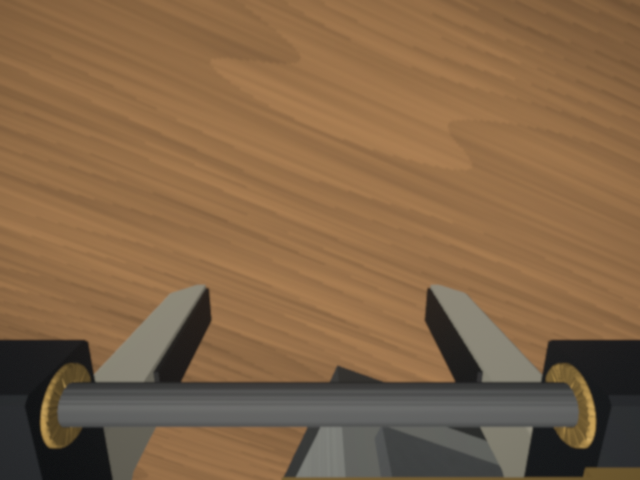

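```bash
cat > h.py <<'E'
import numpy as np, cv2
from plant import robot
from scipy.spatial.transform import Rotation as Rn
def cam(name, st=None):
    c=robot.get_calibration(name)
    K=np.array([[c['fx'],0,c['cx']],[0,c['fy'],c['cy']],[0,0,1]])
    if name=='wrist':
        T=np.eye(4);T[:3,:3]=Rn.from_rotvec(st['orientation']).as_matrix();T[:3,3]=st['tool_pos']
        W=T@np.array(c['T_tool_cam']); Wi=np.linalg.inv(W)
        return K,Wi[:3,:3],Wi[:3,3]
    return K,np.array(c['R']),np.array(c['t'])
def p2w(C,uv,z):
    K,R,t=C; d=R.T@np.linalg.inv(K)@np.array([uv[0],uv[1],1.]); o=-R.T@t
    return o+d*(z-o[2])/d[2]
def w2p(C,X):
    K,R,t=C; p=K@(R@np.asarray(X,float)+t); return p[:2]/p[2]
def snap(name,fn):
    st=robot.read_state(); im=robot.read_camera(name)
    cv2.imwrite(f'pics/{fn}.png',im[:,:,::-1]); return cam(name,st),im,st
E
python3 - <<'E'
from h import *
C,im,s=snap('top','b_top')
zc={'thin':.021,'thick':.026}
for n in ['thin0','thin1','thin2','thin3','thin4','thin5','thick0','thick1','thick2']:
    z=zc[n[:-1]]
    for r in robot.mark_of('top',n)[:2]: print(n,round(r['p'],2),np.round(r['point']),np.round(p2w(C,r['point'],z),3))
for n,z in [('rack',0),('thin_bay',.006),('thick_bay',.006),('cover',0),('cover_handle',.164),('frit_jar',0),('mug',0),('tin',0)]:
    for r in robot.mark_of('top',n)[:2]: print(n,round(r['p'],2),np.round(r['point']),np.round(p2w(C,r['point'],z),3))
E
```

```text
thin0 0.83 [345. 304.] [ 0.453 -0.071  0.021]
thin0 0.82 [362. 356.] [ 0.334 -0.119  0.021]
thin1 0.83 [345. 304.] [ 0.453 -0.071  0.021]
thin1 0.82 [362. 356.] [ 0.334 -0.119  0.021]
thin2 0.83 [345. 304.] [ 0.453 -0.071  0.021]
thin2 0.82 [362. 356.] [ 0.334 -0.119  0.021]
thin3 0.83 [345. 304.] [ 0.453 -0.071  0.021]
thin3 0.82 [362. 356.] [ 0.334 -0.119  0.021]
thin4 0.83 [345. 304.] [ 0.453 -0.071  0.021]
thin4 0.82 [362. 356.] [ 0.334 -0.119  0.021]
thin5 0.83 [345. 304.] [ 0.453 -0.071  0.021]
thin5 0.82 [362. 356.] [ 0.334 -0.119  0.021]
thick0 0.96 [450. 309.] [ 0.462 -0.324  0.026]
thick0 0.95 [186. 279.] [0.481 0.324 0.026]
thick1 0.96 [450. 309.] [ 0.462 -0.324  0.026]
thick1 0.95 [186. 279.] [0.481 0.324 0.026]
thick2 0.96 [450. 309.] [ 0.462 -0.324  0.026]
thick2 0.95 [186. 279.] [0.481 0.324 0.026]
rack 0.85 [383. 234.] [ 0.644 -0.158  0.   ]
rack 0.24 [445. 308.] [ 0.467 -0.319  0.   ]
thin_bay 0.86 [409. 231.] [ 0.656 -0.223  0.006]
thin_bay 0.42 [344. 305.] [ 0.453 -0.07   0.006]
thick_bay 0.74 [359. 232.] [ 0.644 -0.096  0.006]
cover 0.79 [254. 221.] [0.651 0.178 0.   ]
cover 0.62 [252. 291.] [0.47  0.161 0.   ]
cover_handle 0.92 [246. 205.] [0.638 0.171 0.164]
frit_jar 0.73 [186. 281.] [0.479 0.33  0.   ]
frit_jar 0.68 [132. 246.] [0.559 0.483 0.   ]
mug 0.7 [506. 272.] [ 0.57  -0.471  0.   ]
mug 0.19 [382. 233.] [ 0.648 -0.157  0.   ]
tin 0.78 [317. 178.] [0.786 0.024 0.   ]
```

```bash
python3 - <<'E'
from h import *
s=robot.read_state(); print(np.round(Rn.from_rotvec(s['orientation']).as_matrix(),3),s['t'])
C=cam('top')
for n,uv,z in [('cov lowR',(303,252),0),('cov lowL',(186,222),0),('covTopR',(312,199),.128),('pink',(161,346),.023)]: print(n,p2w(C,uv,z).round(3))
E
python3 - <<'E'
import cv2
im=cv2.imread('pics/b_top.png')[170:350,150:500]
cv2.imwrite('pics/b_crop.png',cv2.resize(im,None,fx=2.28,fy=2.28,interpolation=cv2.INTER_CUBIC))
E
```

```text
[[-0.     0.376 -0.926]
 [-0.    -0.926 -0.376]
 [-1.     0.     0.   ]] 1.05
cov lowR [0.579 0.043 0.   ]
cov lowL [0.633 0.354 0.   ]
covTopR [0.677 0.028 0.128]
pink [0.317 0.357 0.023]
```

View pics/b_crop.png

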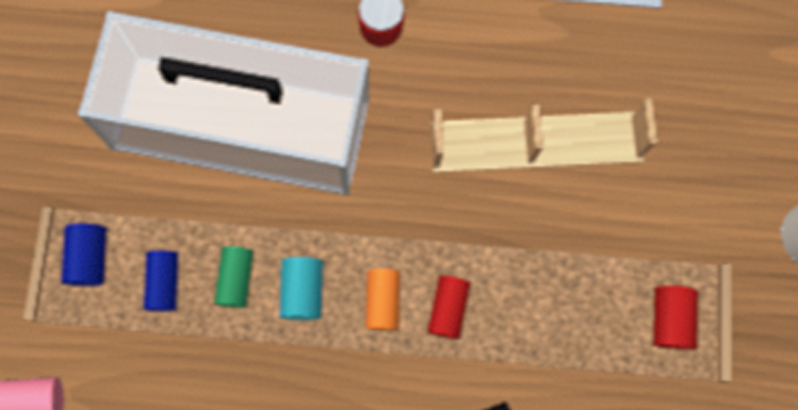

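Request:
{"api": "play_rows", "payload": {"plan": [{"slide":[0.65,0.96,0.125],"roll":0.606,"fingers":1},{"slide":[0.65,0.96,0.125],"roll":0.606,"fingers":1},{"slide":[0.65,0.96,0.125],"roll":0.606,"fingers":1},{"slide":[0.65,0.96,0.125],"roll":0.606,"fingers":1},{"slide":[0.65,0.96,0.125],"roll":0.606,"fingers":1},{"slide":[0.65,0.96,0.125],"roll":0.606,"fingers":1},{"slide":[0.65,0.96,0.125],"roll":0.606,"fingers":1},{"slide":[0.65,0.96,0.125],"roll":0.606,"fingers":1},{"slide":[0.65,0.96,0.125],"roll":0.606,"fingers":1},{"slide":[0.65,0.96,0.125],"roll":0.606,"fingers":1},{"slide":[0.65,0.96,0.125],"roll":0.606,"fingers":1},{"slide":[0.65,0.96,0.125],"roll":0.606,"fingers":1},{"slide":[0.65,0.96,0.125],"roll":0.606,"fingers":1},{"slide":[0.65,0.96,0.125],"roll":0.606,"fingers":1},{"slide":[0,0,0],"fingers":1},{"slide":[0,0,0],"fingers":1}]}}

```text
$.plan[14]: bad value
```

Run:
```python
from h import *
C,im,s=snap('wrist','c_w1')
print(s['tool_pos'],np.round(Rn.from_rotvec(s['orientation']).as_matrix(),3))
for n,z in [('thin0',.021),('thick0',.026),('rack',0),('thin_bay',.006),('thick_bay',.006)]:
    for r in robot.mark_of('wrist',n): print(n,round(r['p'],2),np.round(r['point']),np.round(p2w(C,r['point'],z),3))
```

```text
[ 0.22581828 -0.55588444  0.21865156] [[-0.     0.376 -0.926]
 [-0.    -0.926 -0.376]
 [-1.     0.     0.   ]]
```

View pics/c_w1.png

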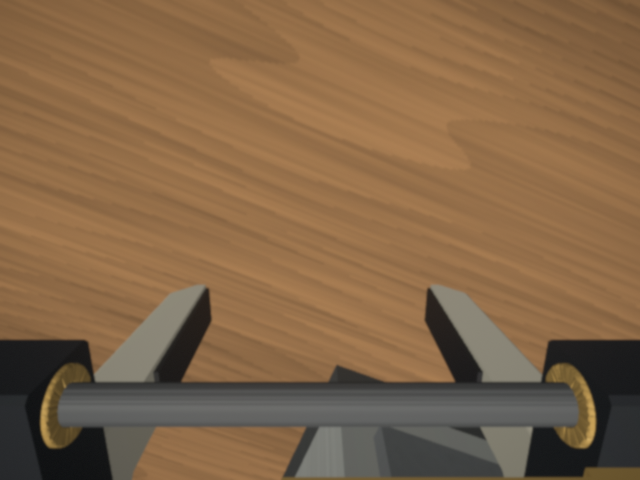

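Roll is required in every row.

Request:
{"api": "play_rows", "payload": {"plan": [{"slide":[0.65,0.96,0.125],"roll":0.606,"fingers":1},{"slide":[0.65,0.96,0.125],"roll":0.606,"fingers":1},{"slide":[0.65,0.96,0.125],"roll":0.606,"fingers":1},{"slide":[0.65,0.96,0.125],"roll":0.606,"fingers":1},{"slide":[0.65,0.96,0.125],"roll":0.606,"fingers":1},{"slide":[0.65,0.96,0.125],"roll":0.606,"fingers":1},{"slide":[0.65,0.96,0.125],"roll":0.606,"fingers":1},{"slide":[0.65,0.96,0.125],"roll":0.606,"fingers":1},{"slide":[0.65,0.96,0.125],"roll":0.606,"fingers":1},{"slide":[0.65,0.96,0.125],"roll":0.606,"fingers":1},{"slide":[0.65,0.96,0.125],"roll":0.606,"fingers":1},{"slide":[0.65,0.96,0.125],"roll":0.606,"fingers":1},{"slide":[0.65,0.96,0.125],"roll":0.606,"fingers":1},{"slide":[0.65,0.96,0.125],"roll":0.606,"fingers":1},{"slide":[0,0,0],"roll":0,"fingers":1},{"slide":[0,0,0],"roll":0,"fingers":1}]}}

```text
t: 3.35
tool_pos: [0.4986, -0.153, 0.271]
orientation: [1.209, 1.209, -1.21]
force: [0.3, -0.3, 1.1]
opening: 0.093
```

Run:
```python
from h import *
C,im,s=snap('wrist','c_w2')
print(s['tool_pos'],np.round(Rn.from_rotvec(s['orientation']).as_matrix(),3))
for n,z in [('thin0',.021),('thick0',.026),('rack',0),('thin_bay',.006),('thick_bay',.006)]:
    for r in robot.mark_of('wrist',n): print(n,round(r['p'],2),np.round(r['point']),np.round(p2w(C,r['point'],z),3))
```

```text
[ 0.4985677  -0.1529508   0.27102022] [[-0.     1.    -0.001]
 [-0.    -0.001 -1.   ]
 [-1.    -0.     0.   ]]
thin0 0.79 [268.  29.] [ 0.455 -0.004  0.021]
thin0 0.62 [144. 159.] [ 0.33  -0.119  0.021]
thin0 0.56 [272. 112.] [ 0.456 -0.075  0.021]
thick0 0.56 [283. 336.] [ 0.461 -0.31   0.026]
rack 0.85 [460. 198.] [ 0.649 -0.163  0.   ]
thin_bay 0.59 [463. 246.] [ 0.655 -0.213  0.006]
thick_bay 0.92 [461. 142.] [ 0.642 -0.104  0.006]
```

View pics/c_w2.png

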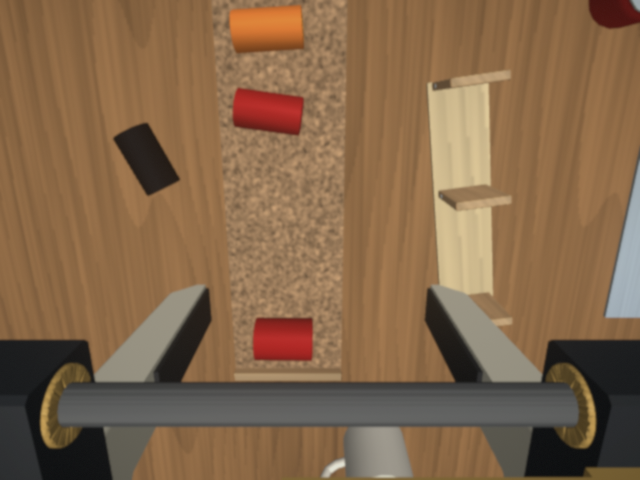

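Run:
```python
import cv2
im=cv2.imread('pics/c_w2.png')[55:345,415:525]
cv2.imwrite('pics/c_crop.png',cv2.resize(im,None,fx=2.0*1,fy=2.0,interpolation=cv2.INTER_CUBIC))
a=cv2.resize(im[:150],None,fx=4,fy=4,interpolation=cv2.INTER_CUBIC);b=cv2.resize(im[140:],None,fx=4,fy=4,interpolation=cv2.INTER_CUBIC)
cv2.imwrite('pics/c_cropa.png',a[:600]);cv2.imwrite('pics/c_cropb.png',b[:600])
```

```text
(no output)
```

View pics/c_cropa.png

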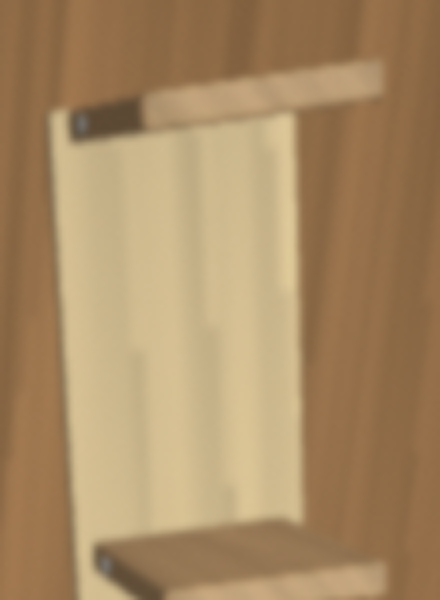

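View pics/c_cropb.png

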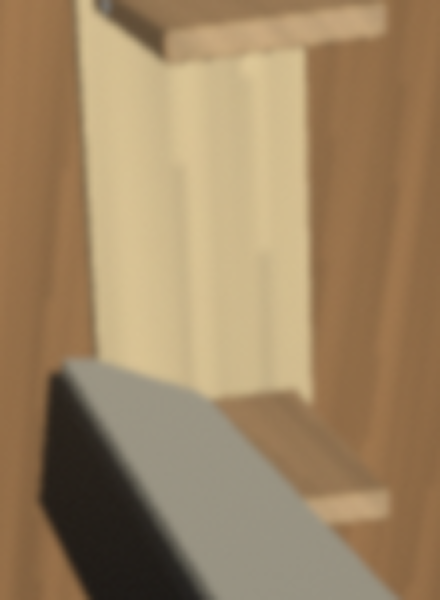

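```bash
cat > fitrack.py <<'E'
from h import *
from scipy.optimize import least_squares
def fit(C,P,x0=(0.65,-.16,0.)):
    def f(q):
        c,s_=np.cos(q[2]),np.sin(q[2])
        r=[]
        for (x,y,z),uv in P:
            X=[q[0]+(c*x-s_*y)/1e3,q[1]+(s_*x+c*y)/1e3,z/1e3]
            r+=list(w2p(C,X)-np.array(uv))
        return np.array(r)
    o=least_squares(f,x0); return o.x,f(o.x)
E
python3 - <<'E'
from fitrack import *
s={'tool_pos':np.array([ 0.4985677 ,-0.1529508 ,  0.27102022]),'orientation':robot.read_state()['orientation']}
C=cam('wrist',s)
P=[((-25,118,66),(450.5,79.25)),((-25,110,66),(450.5,87.5)),((25,118,66),(510.75,70.5)),((25,110,66),(510.75,79.25)),
((-25,4,66),(455.75,210.5)),((-25,12,66),(455.75,203)),((25,12,66),(511.25,195.75)),((25,4,66),(511.25,203)),((25,-110,66),(512.5,317.5)),((25,-118,66),(512.5,323.75)),((-29,118,6),(427.5,83))]
x,r=fit(C,P); print(x.round(4),r.round(1))
E
```

```text
[ 0.6491 -0.1615  0.1356] [-0.6 -1.2 -0.1  0.8  0.3 -1.3  0.3  0.2  0.1  0.9 -0.3 -0.2  0.5 -0.5
  0.5  1.  -0.1 -0.1 -0.1  0.9 -0.4 -0. ]
```

```bash
cat > bars.py <<'E'
from h import *
def seg(im):
    hsv=cv2.cvtColor(im,cv2.COLOR_RGB2HSV); h,s,v=[hsv[:,:,i].astype(int) for i in range(3)]
    out=[]
    defs={'red':((h<6)|(h>173))&(s>150),'amber':(h>=8)&(h<22)&(s>185)&(v>150),'green':(h>60)&(h<82)&(s>110),'turq':(h>=84)&(h<98)&(s>110),'blue':(h>108)&(h<130)&(s>140)}
    for c,m in defs.items():
        m=cv2.morphologyEx(m.astype(np.uint8),cv2.MORPH_CLOSE,np.ones((5,5)))
        m=cv2.morphologyEx(m,cv2.MORPH_OPEN,np.ones((5,5)))
        cs,_=cv2.findContours(m,cv2.RETR_EXTERNAL,cv2.CHAIN_APPROX_NONE)
        for k in cs:
            if cv2.contourArea(k)>300: out.append((c,k))
    return out
def bars(C,im,zoff=0):
    for c,k in seg(im):
        (u,v),(a,b),th=cv2.minAreaRect(k); bx=cv2.boxPoints(((u,v),(a,b),th))
        # long side
        e=[(bx[0]+bx[1])/2,(bx[2]+bx[3])/2],[(bx[1]+bx[2])/2,(bx[3]+bx[0])/2]
        L=[np.linalg.norm(q[0]-q[1]) for q in e]; p=e[int(np.argmax(L))]
        q=e[1-int(np.argmax(L))]
        wd=np.linalg.norm(p2w(C,q[0],.03)-p2w(C,q[1],.03))
        z=zoff+(.026 if wd>.0405 else .021)
        P=[p2w(C,x,z) for x in p]; d=P[0]-P[1]; d=d if d[0]>0 else -d
        m=p2w(C,(u,v),z)
        print(c,'px',round(u),round(v),'pos',m[:2].round(4),'len',round(np.linalg.norm(d)*1e3,1),'wid',round(wd*1e3,1),'yawdeg',round(np.degrees(np.arctan2(d[1],d[0])),1))
def main(fn):
    C,im,s=snap('wrist',fn); print('t',s['t'],'tcp',s['tool_pos'].round(4),'yaw',np.degrees(np.arctan2(*Rn.from_rotvec(s['orientation']).as_matrix()[[1,0],1])).round(2)); bars(C,im)
if __name__=='__main__':
    import sys; main(sys.argv[1])
E
python3 bars.py d1
```

```text
t 3.65 tcp [ 0.4985 -0.1533  0.2711] yaw -0.1
red px 282 338 pos [ 0.4601 -0.3139] len 64.8 wid 50.3 yawdeg -0.1
red px 267 111 pos [ 0.4511 -0.0741] len 65.3 wid 33.8 yawdeg -7.9
red px 614 13 pos [0.7629 0.0085] len 43.5 wid 20.8 yawdeg -0.1
amber px 266 25 pos [ 0.453  -0.0009] len 62.9 wid 28.3 yawdeg 3.2
```

Request:
{"api": "play_rows", "payload": {"plan": [{"slide":[-0.143,-0.596,-0.65],"roll":0,"fingers":1},{"slide":[-0.143,-0.596,-0.65],"roll":0,"fingers":1},{"slide":[-0.143,-0.596,-0.65],"roll":0,"fingers":1},{"slide":[-0.143,-0.596,-0.65],"roll":0,"fingers":1},{"slide":[-0.143,-0.596,-0.65],"roll":0,"fingers":1},{"slide":[-0.143,-0.596,-0.65],"roll":0,"fingers":1},{"slide":[-0.143,-0.596,-0.65],"roll":0,"fingers":1},{"slide":[-0.143,-0.596,-0.65],"roll":0,"fingers":1},{"slide":[-0.143,-0.596,-0.65],"roll":0,"fingers":1},{"slide":[0,0,0],"roll":0,"fingers":1},{"slide":[0,0,0],"roll":0,"fingers":1}]}}

```text
t: 5.08
tool_pos: [0.4605, -0.3137, 0.0959]
orientation: [1.21, 1.209, -1.209]
force: [-0.9, -0.5, -0.2]
opening: 0.093
```

```bash
python3 bars.py d2
```

```text
t 5.075 tcp [ 0.4605 -0.3137  0.0959] yaw -0.04
red px 319 252 pos [ 0.4619 -0.3139] len 67.4 wid 46.1 yawdeg -0.0
```

View pics/d2.png

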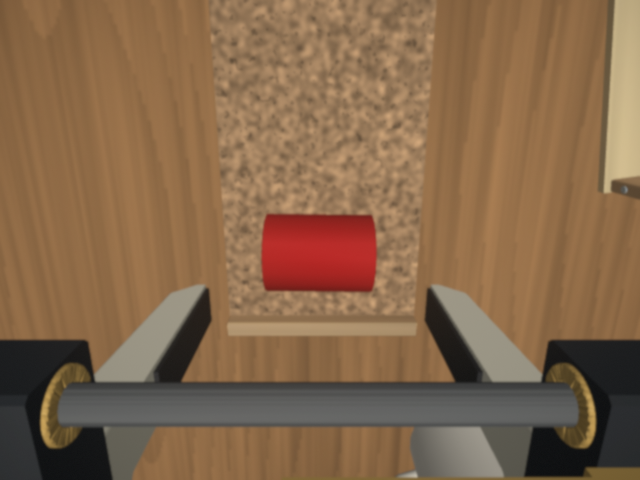

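Request:
{"api": "play_rows", "payload": {"plan": [{"slide":[0.03,0,-1],"roll":0,"fingers":1},{"slide":[0,0,-1],"roll":0,"fingers":1},{"slide":[0,0,-0.7],"roll":0,"fingers":1},{"slide":[0,0,-0.2],"roll":0,"fingers":1},{"slide":[0,0,0],"roll":0,"fingers":-1},{"slide":[0,0,0],"roll":0,"fingers":-1},{"slide":[0,0,0],"roll":0,"fingers":-1},{"slide":[0,0,0],"roll":0,"fingers":-1},{"slide":[0,0,0],"roll":0,"fingers":-1},{"slide":[0,0,0],"roll":0,"fingers":-1}], "squeeze": 20}}

```text
t: 6.38
tool_pos: [0.4615, -0.3141, 0.0095]
orientation: [1.209, 1.208, -1.209]
force: [-1.0, 1.0, 6.2]
opening: 0.0621
```

Request:
{"api": "play_rows", "payload": {"plan": [{"slide":[0,0,0.7],"roll":0,"fingers":-1},{"slide":[0,0,1],"roll":0,"fingers":-1},{"slide":[0,0,1],"roll":0,"fingers":-1},{"slide":[0,0,1],"roll":0,"fingers":-1},{"slide":[0.87,0.9,0],"roll":0.139,"fingers":-1},{"slide":[0.87,0.9,0],"roll":0.139,"fingers":-1},{"slide":[0.87,0.9,0],"roll":0.139,"fingers":-1},{"slide":[0.87,0.9,0],"roll":0.139,"fingers":-1},{"slide":[0.87,0.9,0],"roll":0.139,"fingers":-1},{"slide":[0.87,0.9,0],"roll":0.139,"fingers":-1},{"slide":[0.87,0.9,0],"roll":0.139,"fingers":-1},{"slide":[0,0,0],"roll":0,"fingers":-1},{"slide":[0,0,0],"roll":0,"fingers":-1}]}}

```text
t: 8.0
tool_pos: [0.643, -0.1247, 0.1187]
orientation: [1.108, 1.272, -1.11]
force: [0.1, -1.0, -2.2]
opening: 0.0621
```

Run:
```python
from h import *
C,im,s=snap('wrist','e1'); print(s['tool_pos'],s['opening'])
im=im.copy()
q=(.6491,-.1615,.1356);c,sn=np.cos(q[2]),np.sin(q[2])
def RW(x,y,z): return [q[0]+(c*x-sn*y)/1e3,q[1]+(sn*x+c*y)/1e3,z/1e3]
for y0,y1 in[(110,118),(4,12),(-118,-110)]:
    pts=np.array([w2p(C,RW(*p,66)) for p in[(-25,y0),(25,y0),(25,y1),(-25,y1)]]).astype(np.int32); cv2.polylines(im,[pts],True,(0,255,255),1)
cv2.imwrite('pics/e1o.png',im[:,:,::-1])
```

```text
[ 0.64298551 -0.12472041  0.11868086] 0.062060454559758005
```

View pics/e1o.png

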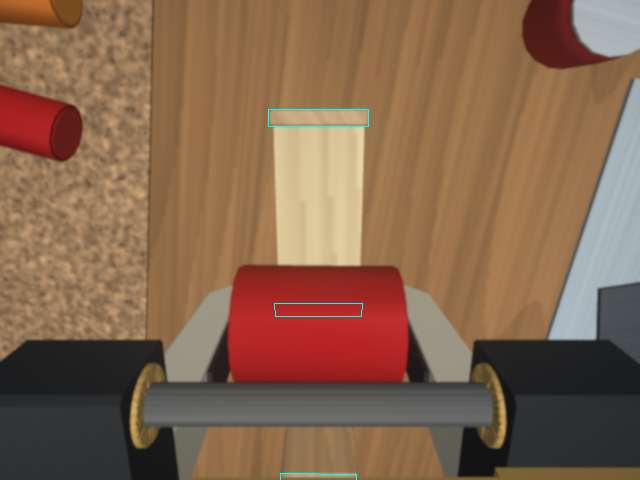

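Request:
{"api": "play_rows", "payload": {"plan": [{"slide":[0.03,0,-1],"roll":0,"fingers":-1},{"slide":[0,0,-1],"roll":0,"fingers":-1},{"slide":[0,0,-0.9],"roll":0,"fingers":-1},{"slide":[0,0,-0.4],"roll":0,"fingers":-1},{"slide":[0,0,-0.2],"roll":0,"fingers":-1},{"slide":[0,0,0],"roll":0,"fingers":-1},{"slide":[0,0,0],"roll":0,"fingers":0.6},{"slide":[0,0,0],"roll":0,"fingers":0.6},{"slide":[0,0,0],"roll":0,"fingers":1},{"slide":[0,0,0],"roll":0,"fingers":1}]}}

```text
t: 9.3
tool_pos: [0.6449, -0.1246, 0.015]
orientation: [1.109, 1.27, -1.109]
force: [0.4, -0.3, -0.2]
opening: 0.0894
```

Request:
{"api": "play_rows", "payload": {"plan": [{"slide":[0,0,0.8],"roll":0,"fingers":1},{"slide":[0,0,1],"roll":0,"fingers":1},{"slide":[0,0,1],"roll":0,"fingers":1},{"slide":[0,0,1],"roll":0,"fingers":1},{"slide":[-0.607,0.944,0.444],"roll":-0.108,"fingers":1},{"slide":[-0.607,0.944,0.444],"roll":-0.108,"fingers":1},{"slide":[-0.607,0.944,0.444],"roll":-0.108,"fingers":1},{"slide":[-0.607,0.944,0.444],"roll":-0.108,"fingers":1},{"slide":[-0.607,0.944,0.444],"roll":-0.108,"fingers":1},{"slide":[-0.607,0.944,0.444],"roll":-0.108,"fingers":1},{"slide":[-0.607,0.944,0.444],"roll":-0.108,"fingers":1},{"slide":[-0.607,0.944,0.444],"roll":-0.108,"fingers":1},{"slide":[-0.607,0.944,0.444],"roll":-0.108,"fingers":1},{"slide":[0,0,0],"roll":0,"fingers":1},{"slide":[0,0,0],"roll":0,"fingers":1}]}}

```text
t: 11.18
tool_pos: [0.481, 0.1299, 0.2483]
orientation: [1.209, 1.209, -1.209]
force: [-0.4, 0.2, -0.1]
opening: 0.0928
```

```bash
python3 bars.py f1; python3 -c "
from h import *
snap('top','f1t')"
```

```text
t 11.175 tcp [0.481  0.1299 0.2483] yaw 0.02
red px 462 438 pos [ 0.6467 -0.1488] len 55.8 wid 31.4 yawdeg 0.0
red px 292 373 pos [ 0.4534 -0.0624] len 61.5 wid 19.6 yawdeg 0.0
red px 615 292 pos [0.7834 0.0327] len 32.3 wid 28.0 yawdeg 84.2
amber px 290 325 pos [ 0.4534 -0.0047] len 62.0 wid 35.6 yawdeg 2.2
green px 300 168 pos [0.4647 0.1577] len 62.2 wid 31.7 yawdeg 0.0
turq px 292 246 pos [0.4566 0.0835] len 64.3 wid 44.7 yawdeg 3.9
blue px 285 79 pos [0.4533 0.2354] len 63.2 wid 32.1 yawdeg 5.0
```

View pics/f1.png

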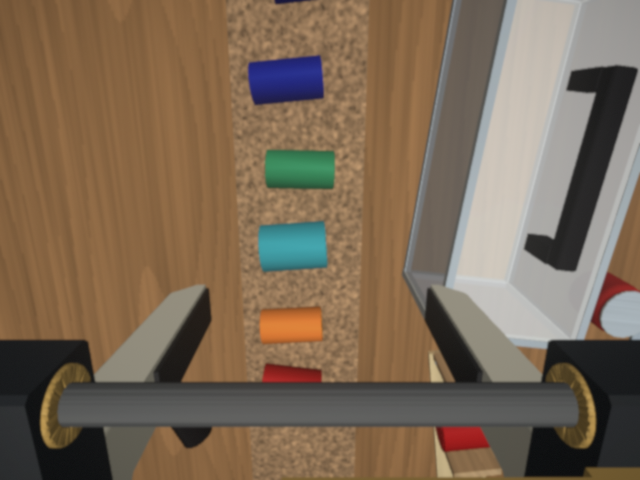

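View pics/f1t.png

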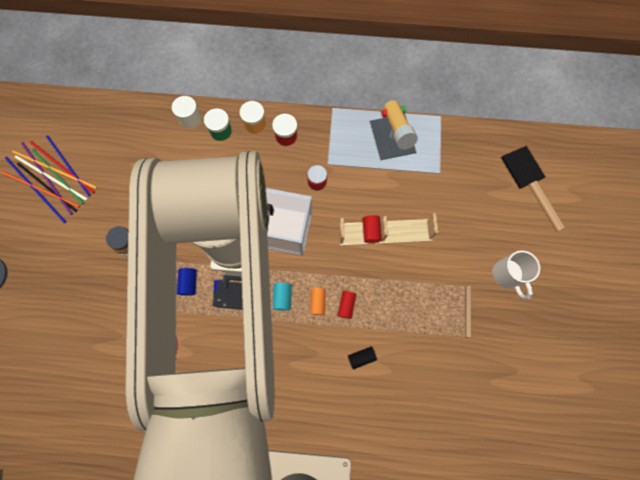

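Request:
{"api": "play_rows", "payload": {"plan": [{"slide":[-0.089,-0.172,-0.624],"roll":0.05,"fingers":1},{"slide":[-0.089,-0.172,-0.624],"roll":0.05,"fingers":1},{"slide":[-0.089,-0.172,-0.624],"roll":0.05,"fingers":1},{"slide":[-0.089,-0.172,-0.624],"roll":0.05,"fingers":1},{"slide":[-0.089,-0.172,-0.624],"roll":0.05,"fingers":1},{"slide":[-0.089,-0.172,-0.624],"roll":0.05,"fingers":1},{"slide":[-0.089,-0.172,-0.624],"roll":0.05,"fingers":1},{"slide":[-0.089,-0.172,-0.624],"roll":0.05,"fingers":1},{"slide":[-0.089,-0.172,-0.624],"roll":0.05,"fingers":1},{"slide":[0,0,0],"roll":0,"fingers":1},{"slide":[0,0,0],"roll":0,"fingers":1}]}}

```text
t: 12.65
tool_pos: [0.4572, 0.0839, 0.0805]
orientation: [1.164, 1.238, -1.163]
force: [0.0, 0.4, 0.2]
opening: 0.0933
```

```bash
python3 bars.py g1
```

```text
t 12.65 tcp [0.4572 0.0839 0.0805] yaw 3.57
red px 296 462 pos [ 0.4529 -0.061 ] len 63.3 wid 27.1 yawdeg 3.5
amber px 303 372 pos [0.4536 0.0083] len 61.9 wid 10.3 yawdeg 3.6
green px 342 125 pos [0.4661 0.1574] len 66.1 wid 33.1 yawdeg -1.0
turq px 318 262 pos [0.4584 0.0834] len 67.4 wid 46.1 yawdeg 4.2
```

Request:
{"api": "play_rows", "payload": {"plan": [{"slide":[0.03,0,-1],"roll":0,"fingers":1},{"slide":[0,0,-1],"roll":0,"fingers":1},{"slide":[0,0,-0.37],"roll":0,"fingers":1},{"slide":[0,0,0],"roll":0,"fingers":1},{"slide":[0,0,0],"roll":0,"fingers":-1},{"slide":[0,0,0],"roll":0,"fingers":-1},{"slide":[0,0,0],"roll":0,"fingers":-1},{"slide":[0,0,0],"roll":0,"fingers":-1},{"slide":[0,0,0],"roll":0,"fingers":-1}]}}

```text
t: 13.82
tool_pos: [0.458, 0.0838, 0.0094]
orientation: [1.163, 1.238, -1.163]
force: [-1.4, 0.4, 5.2]
opening: 0.0615
```

Request:
{"api": "play_rows", "payload": {"plan": [{"slide":[0,0,0.7],"roll":0,"fingers":-1},{"slide":[0,0,1],"roll":0,"fingers":-1},{"slide":[0,0,1],"roll":0,"fingers":-1},{"slide":[0,0,1],"roll":0,"fingers":-1},{"slide":[0.3,-1,0],"roll":0.058,"fingers":-1},{"slide":[0.3,-1,0],"roll":0.058,"fingers":-1},{"slide":[0.3,-1,0],"roll":0.058,"fingers":-1},{"slide":[0.853,-0.395,0],"roll":0.058,"fingers":-1},{"slide":[0.853,-0.395,0],"roll":0.058,"fingers":-1},{"slide":[0.853,-0.395,0],"roll":0.058,"fingers":-1},{"slide":[0.853,-0.395,0],"roll":0.058,"fingers":-1},{"slide":[0.853,-0.395,0],"roll":0.058,"fingers":-1},{"slide":[0.853,-0.395,0],"roll":0.058,"fingers":-1},{"slide":[0,0,0],"roll":0,"fingers":-1},{"slide":[0,0,0],"roll":0,"fingers":-1}]}}

```text
t: 15.7
tool_pos: [0.6372, -0.0769, 0.1189]
orientation: [1.108, 1.272, -1.11]
force: [-0.1, 0.2, -2.2]
opening: 0.0617
```

```bash
cat > ov.py <<'E'
from h import *
import sys
C,im,s=snap('wrist',sys.argv[1]); print(s['t'],s['tool_pos'].round(4),round(s['opening'],4),'yaw',np.degrees(np.arctan2(*Rn.from_rotvec(s['orientation']).as_matrix()[[1,0],1])).round(2))
im=im.copy()
q=(.6491,-.1615,.1356);c,sn=np.cos(q[2]),np.sin(q[2])
def RW(x,y,z): return [q[0]+(c*x-sn*y)/1e3,q[1]+(sn*x+c*y)/1e3,z/1e3]
for y0,y1 in[(110,118),(4,12),(-118,-110)]:
    pts=np.array([w2p(C,RW(*p,66)) for p in[(-25,y0),(25,y0),(25,y1),(-25,y1)]]).astype(np.int32); cv2.polylines(im,[pts],True,(0,255,255),1)
cv2.imwrite(f'pics/{sys.argv[1]}.png',im[:,:,::-1])
E
python3 ov.py g2
```

```text
15.7 [ 0.6372 -0.0769  0.1189] 0.0617 yaw 7.75
```

View pics/g2.png

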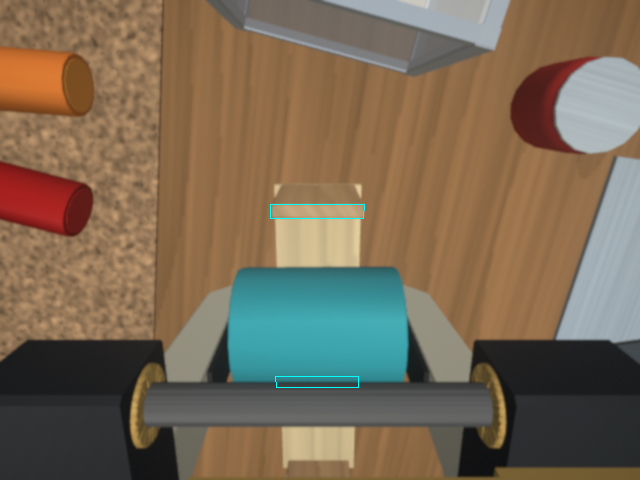

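Request:
{"api": "play_rows", "payload": {"plan": [{"slide":[0,0,-1],"roll":0,"fingers":-1},{"slide":[0,0,-1],"roll":0,"fingers":-1},{"slide":[0,0,-0.9],"roll":0,"fingers":-1},{"slide":[0,0,-0.4],"roll":0,"fingers":-1},{"slide":[0,0,-0.2],"roll":0,"fingers":-1},{"slide":[0,0,0],"roll":0,"fingers":-1},{"slide":[0,0,0],"roll":0,"fingers":0.6},{"slide":[0,0,0],"roll":0,"fingers":0.6},{"slide":[0,0,0],"roll":0,"fingers":1},{"slide":[0,0,0],"roll":0,"fingers":1},{"slide":[0,0,0.8],"roll":0,"fingers":1},{"slide":[0,0,1],"roll":0,"fingers":1},{"slide":[0,0,1],"roll":0,"fingers":1},{"slide":[0,0,1],"roll":0,"fingers":1}]}}

```text
t: 17.5
tool_pos: [0.6381, -0.0773, 0.1299]
orientation: [1.109, 1.27, -1.109]
force: [0.3, -0.4, -0.3]
opening: 0.0932
```

Request:
{"api": "play_rows", "payload": {"plan": [{"slide":[-1,0,0],"roll":0,"fingers":1},{"slide":[-1,0,0.2],"roll":0,"fingers":1},{"slide":[-1,0.2,0.2],"roll":0,"fingers":1},{"slide":[-1,0.4,0.2],"roll":0,"fingers":1},{"slide":[-1,0.7,0.2],"roll":0,"fingers":1},{"slide":[-0.6,1,0.2],"roll":0,"fingers":1},{"slide":[0,1,0],"roll":0,"fingers":1},{"slide":[0,1,0],"roll":0,"fingers":1},{"slide":[0,1,0],"roll":0,"fingers":1},{"slide":[0,1,0],"roll":0,"fingers":1},{"slide":[0,1,0],"roll":0,"fingers":1},{"slide":[0,1,0],"roll":0,"fingers":1},{"slide":[0,1,0],"roll":0,"fingers":1},{"slide":[0,1,0],"roll":0,"fingers":1},{"slide":[0,1,0],"roll":0,"fingers":1},{"slide":[0,1,0],"roll":0,"fingers":1},{"slide":[0,0,0],"roll":0,"fingers":1},{"slide":[0,0,0],"roll":0,"fingers":1}]}}

```text
t: 19.75
tool_pos: [0.4701, 0.2913, 0.1588]
orientation: [1.108, 1.27, -1.109]
force: [0.6, 0.4, 0.5]
opening: 0.0929
```

```bash
python3 bars.py i1; python3 -c "
from h import *
snap('top','i1t')"
```

```text
t 19.75 tcp [0.4701 0.2913 0.1588] yaw 7.78
green px 290 366 pos [0.4644 0.1654] len 62.3 wid 26.9 yawdeg 7.8
blue px 286 289 pos [0.4536 0.2341] len 63.1 wid 35.4 yawdeg 5.6
blue px 329 187 pos [0.475  0.3199] len 64.8 wid 43.9 yawdeg 6.3
```

View pics/i1.png

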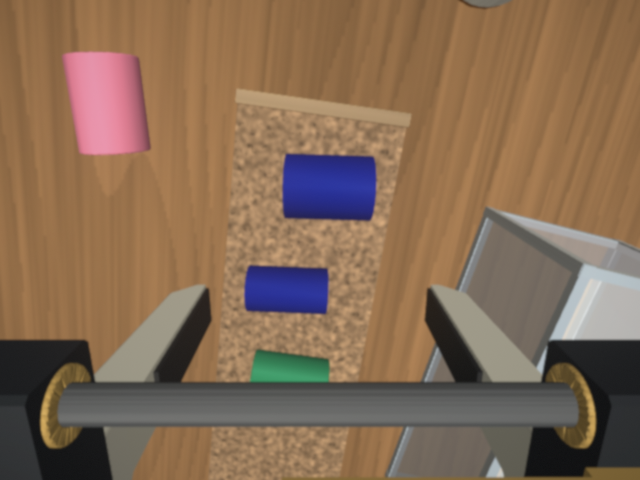

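View pics/i1t.png

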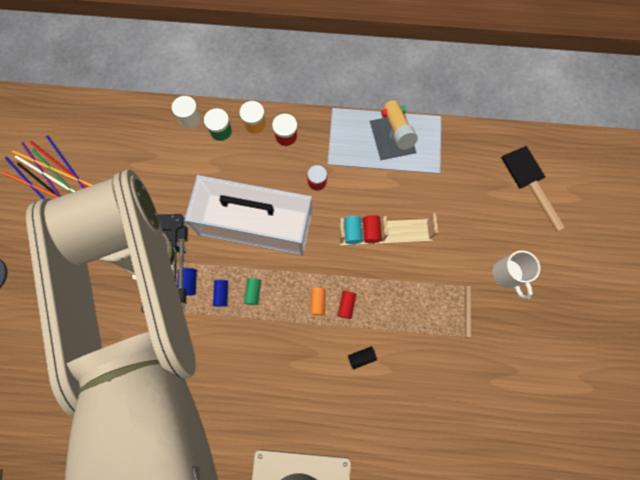

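Request:
{"api": "play_rows", "payload": {"plan": [{"slide":[0.17,0.95,-0.3],"roll":-0.18,"fingers":1},{"slide":[0,0,-1],"roll":0,"fingers":1},{"slide":[0,0,-1],"roll":0,"fingers":1},{"slide":[0,0,-1],"roll":0,"fingers":1},{"slide":[0,0,-1],"roll":0,"fingers":1},{"slide":[0,0,-0.67],"roll":0,"fingers":1},{"slide":[0,0,0],"roll":0,"fingers":1},{"slide":[0,0,0],"roll":0,"fingers":-1},{"slide":[0,0,0],"roll":0,"fingers":-1},{"slide":[0,0,0],"roll":0,"fingers":-1},{"slide":[0,0,0],"roll":0,"fingers":-1},{"slide":[0,0,0],"roll":0,"fingers":-1}]}}

```text
t: 21.35
tool_pos: [0.4755, 0.3205, 0.0105]
orientation: [1.128, 1.259, -1.127]
force: [-2.0, -0.4, 6.1]
opening: 0.0618
```

Request:
{"api": "play_rows", "payload": {"plan": [{"slide":[0,0,0.7],"roll":0,"fingers":-1},{"slide":[0,0,1],"roll":0,"fingers":-1},{"slide":[0,0,1],"roll":0,"fingers":-1},{"slide":[0,0,1.0],"roll":0,"fingers":-1},{"slide":[0,-1,0.3],"roll":0,"fingers":-1},{"slide":[0,-1,0],"roll":0,"fingers":-1},{"slide":[0,-1,0],"roll":0,"fingers":-1},{"slide":[0,-1,0],"roll":0,"fingers":-1},{"slide":[0,-1,0],"roll":0,"fingers":-1},{"slide":[0,-1,0],"roll":0,"fingers":-1},{"slide":[0,-1,0],"roll":0,"fingers":-1},{"slide":[0,-1,0],"roll":0,"fingers":-1},{"slide":[0.3,-1,0],"roll":0.046,"fingers":-1},{"slide":[0.3,-1,0],"roll":0.046,"fingers":-1},{"slide":[0.3,-1,0],"roll":0.046,"fingers":-1},{"slide":[0.3,-1,0],"roll":0.046,"fingers":-1}]}}

```text
t: 23.35
tool_pos: [0.5111, -0.0408, 0.1293]
orientation: [1.108, 1.271, -1.109]
force: [1.0, -0.5, -2.5]
opening: 0.0616
```

Request:
{"api": "play_rows", "payload": {"plan": [{"slide":[0.867,-0.407,0],"roll":0,"fingers":-1},{"slide":[0.867,-0.407,0],"roll":0,"fingers":-1},{"slide":[0.867,-0.407,0],"roll":0,"fingers":-1},{"slide":[0.867,-0.407,0],"roll":0,"fingers":-1},{"slide":[0.867,-0.407,0],"roll":0,"fingers":-1},{"slide":[0,0,0],"roll":0,"fingers":-1},{"slide":[0,0,0],"roll":0,"fingers":-1}]}}

```text
t: 24.22
tool_pos: [0.6405, -0.1005, 0.1289]
orientation: [1.108, 1.272, -1.109]
force: [-0.6, -0.2, -2.1]
opening: 0.0622
```

```bash
python3 ov.py j1
```

```text
24.225 [ 0.6405 -0.1005  0.1289] 0.0622 yaw 7.79
```

View pics/j1.png

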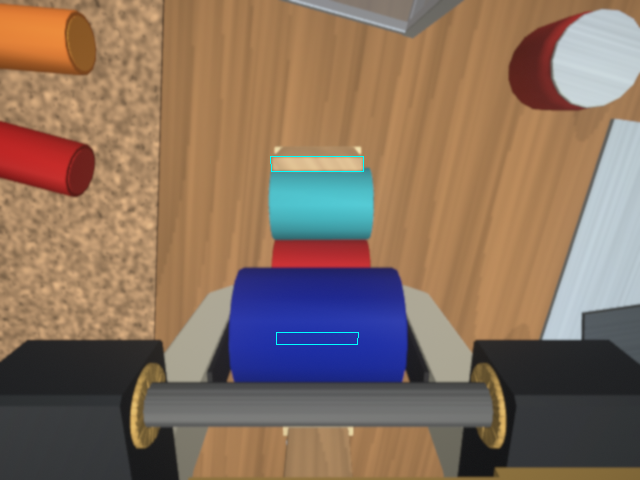

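Request:
{"api": "play_rows", "payload": {"plan": [{"slide":[0,0,-1],"roll":0,"fingers":-1},{"slide":[0,0,-1],"roll":0,"fingers":-1},{"slide":[0,0,-0.3],"roll":0,"fingers":-1},{"slide":[0,0,-0.15],"roll":0,"fingers":-1},{"slide":[0,0,-0.08],"roll":0,"fingers":-1},{"slide":[0,0,0],"roll":0,"fingers":-1},{"slide":[0,0,0],"roll":0,"fingers":-1}]}}

```text
t: 25.15
tool_pos: [0.6419, -0.101, 0.0548]
orientation: [1.109, 1.269, -1.108]
force: [-0.3, -0.6, -2.5]
opening: 0.0619
```

Request:
{"api": "play_rows", "payload": {"plan": [{"slide":[0,0,-0.07],"roll":0,"fingers":-1},{"slide":[0,0,0],"roll":0,"fingers":-1}]}}

```text
t: 25.4
tool_pos: [0.642, -0.1007, 0.0532]
orientation: [1.109, 1.269, -1.108]
force: [-3.2, 2.1, 4.2]
opening: 0.0619
```

Request:
{"api": "play_rows", "payload": {"plan": [{"slide":[0,0,0],"roll":0,"fingers":0.6},{"slide":[0,0,0],"roll":0,"fingers":0.8},{"slide":[0,0,0],"roll":0,"fingers":1},{"slide":[0,0,0],"roll":0,"fingers":1},{"slide":[0,0,0.6],"roll":0,"fingers":1},{"slide":[0,0,1],"roll":0,"fingers":1},{"slide":[0,0,1],"roll":0,"fingers":1},{"slide":[0,0,1],"roll":0,"fingers":1},{"slide":[-0.905,0.14,0],"roll":-0.28,"fingers":1},{"slide":[-0.905,0.14,0],"roll":-0.28,"fingers":1},{"slide":[-0.905,0.14,0],"roll":-0.28,"fingers":1},{"slide":[-0.905,0.14,0],"roll":-0.28,"fingers":1},{"slide":[-0.905,0.14,0],"roll":-0.28,"fingers":1},{"slide":[-0.905,0.14,0],"roll":-0.28,"fingers":1},{"slide":[-0.905,0.14,0],"roll":-0.28,"fingers":1},{"slide":[0,0,0],"roll":0,"fingers":1},{"slide":[0,0,0],"roll":0,"fingers":1}]}}

```text
t: 27.52
tool_pos: [0.4524, -0.0717, 0.161]
orientation: [1.31, 1.139, -1.308]
force: [0.6, 1.1, -0.1]
opening: 0.093
```

```bash
python3 bars.py k1; python3 -c "
from h import *
snap('scene','k1s');im=snap('top','k1t')[1]
a=cv2.imread('pics/k1s.png')[200:360,180:440];b=cv2.imread('pics/k1t.png')[170:350,150:500]
cv2.imwrite('pics/k1c.png',np.vstack([cv2.resize(a[:110],(780,330),interpolation=2),cv2.resize(b[:120],(780,267),interpolation=2)]))"
```

```text
t 27.525 tcp [ 0.4524 -0.0717  0.161 ] yaw -7.85
red px 546 269 pos [ 0.6236 -0.1337] len 54.6 wid 20.3 yawdeg -67.5
red px 318 226 pos [ 0.4527 -0.0747] len 63.9 wid 34.1 yawdeg -7.9
amber px 305 127 pos [ 0.454  -0.0027] len 63.5 wid 31.1 yawdeg 2.4
turq px 581 194 pos [ 0.6454 -0.0759] len 83.4 wid 45.7 yawdeg 11.9
blue px 600 249 pos [ 0.6613 -0.1207] len 69.6 wid 58.4 yawdeg 6.7
```

View pics/k1.png

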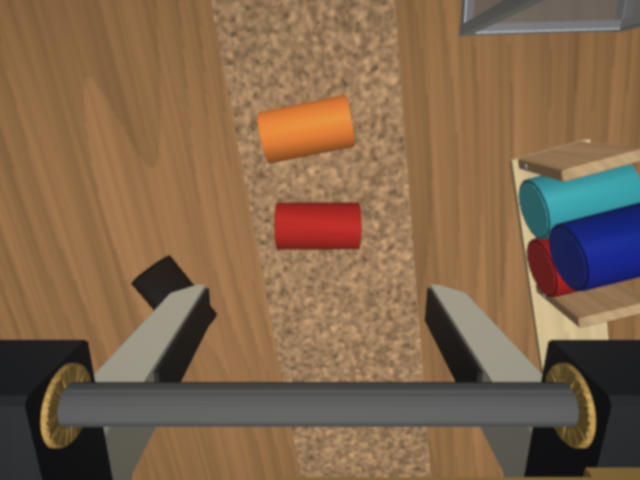

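View pics/k1c.png

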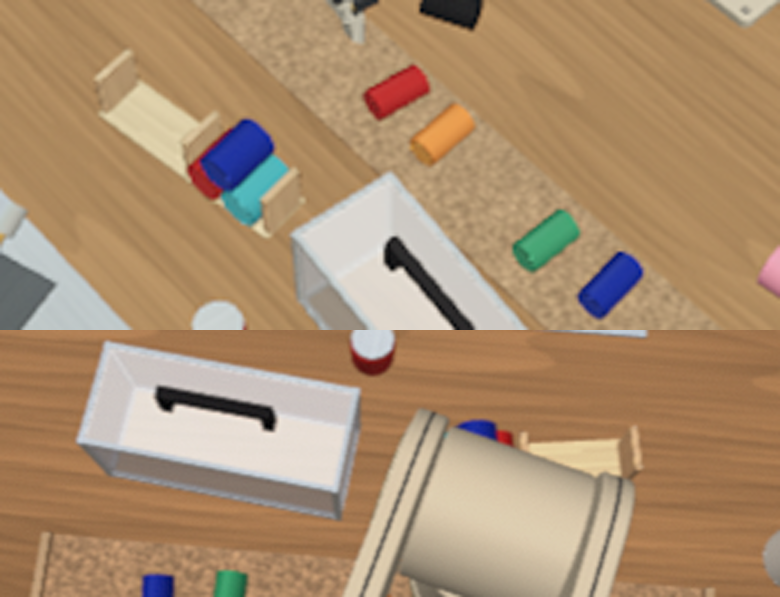

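Request:
{"api": "play_rows", "payload": {"plan": [{"slide":[0,-0.1,-1],"roll":0,"fingers":1},{"slide":[0,0,-1],"roll":0,"fingers":1},{"slide":[0,0,-1],"roll":0,"fingers":1},{"slide":[0,0,-1],"roll":0,"fingers":1},{"slide":[0,0,-0.8],"roll":0,"fingers":1},{"slide":[0,0,-0.33],"roll":0,"fingers":1},{"slide":[0,0,0],"roll":0,"fingers":1},{"slide":[0,0,0],"roll":0,"fingers":-1},{"slide":[0,0,0],"roll":0,"fingers":-1},{"slide":[0,0,0],"roll":0,"fingers":-1},{"slide":[0,0,0],"roll":0,"fingers":-1},{"slide":[0,0,0],"roll":0,"fingers":-1}]}}

```text
t: 29.18
tool_pos: [0.4517, -0.0745, 0.0064]
orientation: [1.31, 1.14, -1.309]
force: [-0.1, 0.6, 4.3]
opening: 0.0617
```

Request:
{"api": "play_rows", "payload": {"plan": [{"slide":[0,0,0.6],"roll":0,"fingers":-1},{"slide":[0,0,1],"roll":0,"fingers":-1},{"slide":[0,0,1],"roll":0,"fingers":-1},{"slide":[0,0,1],"roll":0,"fingers":-1},{"slide":[0.87,-0.737,0],"roll":0.244,"fingers":-1},{"slide":[0.87,-0.737,0],"roll":0.244,"fingers":-1},{"slide":[0.87,-0.737,0],"roll":0.244,"fingers":-1},{"slide":[0.87,-0.737,0],"roll":0.244,"fingers":-1},{"slide":[0.87,-0.737,0],"roll":0.244,"fingers":-1},{"slide":[0.87,-0.737,0],"roll":0.244,"fingers":-1},{"slide":[0.87,-0.737,0],"roll":0.244,"fingers":-1},{"slide":[0.87,-0.737,0],"roll":0.244,"fingers":-1},{"slide":[0,0,0],"roll":0,"fingers":-1},{"slide":[0,0,0],"roll":0,"fingers":-1}]}}

```text
t: 30.92
tool_pos: [0.6593, -0.2507, 0.1129]
orientation: [1.11, 1.272, -1.11]
force: [-0.8, 0.7, -1.5]
opening: 0.0617
```

```bash
python3 ov.py l1
```

```text
30.925 [ 0.6593 -0.2507  0.1129] 0.0617 yaw 7.7
```

View pics/l1.png

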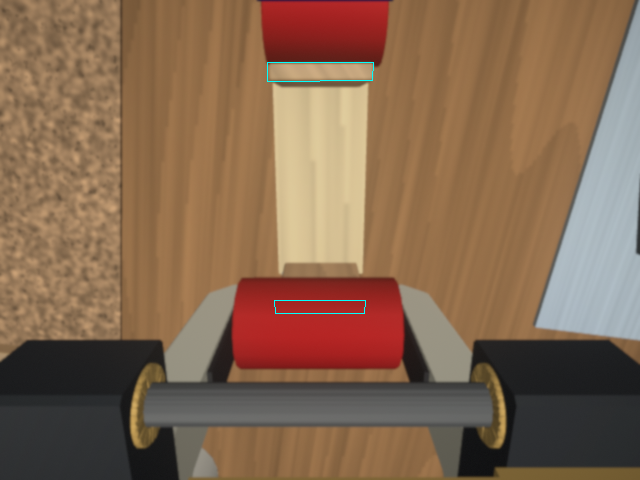

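Request:
{"api": "play_rows", "payload": {"plan": [{"slide":[0.04,-0.03,-1],"roll":0,"fingers":-1},{"slide":[0,0,-1],"roll":0,"fingers":-1},{"slide":[0,0,-0.8],"roll":0,"fingers":-1},{"slide":[0,0,-0.4],"roll":0,"fingers":-1},{"slide":[0,0,-0.18],"roll":0,"fingers":-1},{"slide":[0,0,0],"roll":0,"fingers":-1},{"slide":[0,0,0],"roll":0,"fingers":0.6},{"slide":[0,0,0],"roll":0,"fingers":0.8},{"slide":[0,0,0],"roll":0,"fingers":1},{"slide":[0,0,0],"roll":0,"fingers":1}]}}

```text
t: 32.22
tool_pos: [0.6615, -0.2523, 0.0129]
orientation: [1.109, 1.269, -1.109]
force: [0.4, 0.0, 0.5]
opening: 0.0925
```

Request:
{"api": "play_rows", "payload": {"plan": [{"slide":[0,0,0.8],"roll":0,"fingers":1},{"slide":[0,0,1],"roll":0,"fingers":1},{"slide":[0,0,1],"roll":0,"fingers":1},{"slide":[0,0,1],"roll":0,"fingers":1},{"slide":[-0.858,0.98,0],"roll":-0.084,"fingers":1},{"slide":[-0.858,0.98,0],"roll":-0.084,"fingers":1},{"slide":[-0.858,0.98,0],"roll":-0.084,"fingers":1},{"slide":[-0.858,0.98,0],"roll":-0.084,"fingers":1},{"slide":[-0.858,0.98,0],"roll":-0.084,"fingers":1},{"slide":[-0.858,0.98,0],"roll":-0.084,"fingers":1},{"slide":[-0.858,0.98,0],"roll":-0.084,"fingers":1},{"slide":[-0.858,0.98,0],"roll":-0.084,"fingers":1},{"slide":[0,0,0],"roll":0,"fingers":1},{"slide":[0,0,0],"roll":0,"fingers":1}]}}

```text
t: 33.98
tool_pos: [0.4565, -0.0174, 0.1281]
orientation: [1.179, 1.226, -1.177]
force: [0.4, 0.4, 0.0]
opening: 0.0928
```

```bash
python3 bars.py m1; python3 -c "
from h import *
snap('top','m1t')"
```

```text
t 33.975 tcp [ 0.4565 -0.0174  0.1281] yaw 2.38
amber px 314 214 pos [ 0.4541 -0.0039] len 63.3 wid 32.5 yawdeg 2.4
turq px 578 334 pos [ 0.6466 -0.0825] len 87.4 wid 50.7 yawdeg 2.3
```

View pics/m1.png

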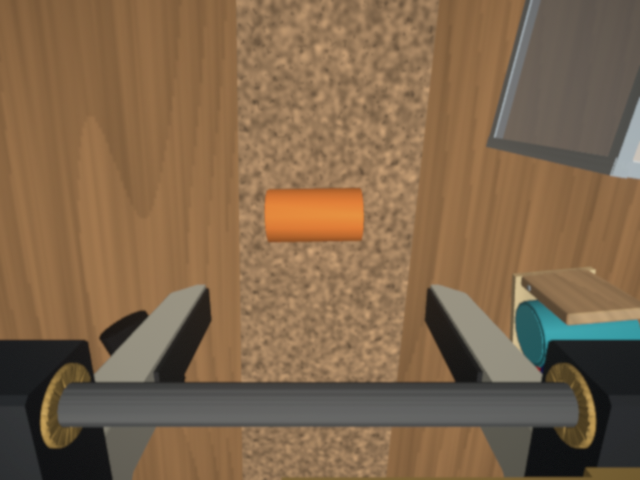

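View pics/m1t.png

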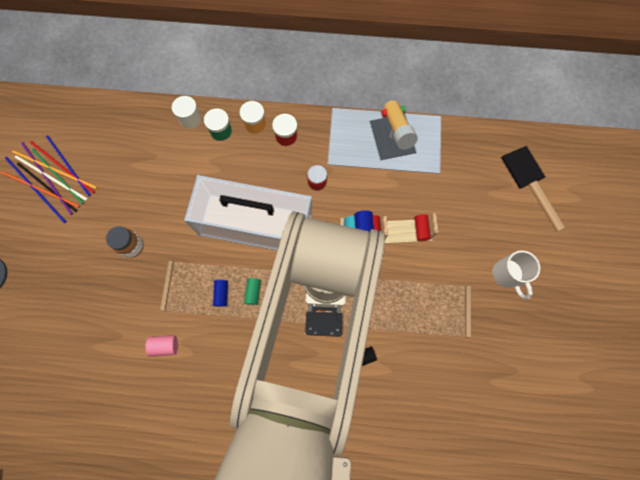

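Request:
{"api": "play_rows", "payload": {"plan": [{"slide":[-0.08,0.45,-0.5],"roll":0,"fingers":1},{"slide":[0,0,-1],"roll":0,"fingers":1},{"slide":[0,0,-1],"roll":0,"fingers":1},{"slide":[0,0,-1],"roll":0,"fingers":1},{"slide":[0,0,-0.54],"roll":0,"fingers":1},{"slide":[0,0,0],"roll":0,"fingers":1},{"slide":[0,0,0],"roll":0,"fingers":-1},{"slide":[0,0,0],"roll":0,"fingers":-1},{"slide":[0,0,0],"roll":0,"fingers":-1},{"slide":[0,0,0],"roll":0,"fingers":-1},{"slide":[0,0,0],"roll":0,"fingers":-1}]}}

```text
t: 35.45
tool_pos: [0.4531, -0.0035, 0.0054]
orientation: [1.179, 1.228, -1.179]
force: [0.2, 0.8, 0.7]
opening: 0.0617
```

Request:
{"api": "play_rows", "payload": {"plan": [{"slide":[0,0,0.65],"roll":0,"fingers":-1},{"slide":[0,0,1],"roll":0,"fingers":-1},{"slide":[0,0,1],"roll":0,"fingers":-1},{"slide":[0,0,1],"roll":0,"fingers":-1},{"slide":[0.842,-0.875,0],"roll":0.084,"fingers":-1},{"slide":[0.842,-0.875,0],"roll":0.084,"fingers":-1},{"slide":[0.842,-0.875,0],"roll":0.084,"fingers":-1},{"slide":[0.842,-0.875,0],"roll":0.084,"fingers":-1},{"slide":[0.842,-0.875,0],"roll":0.084,"fingers":-1},{"slide":[0.842,-0.875,0],"roll":0.084,"fingers":-1},{"slide":[0.842,-0.875,0],"roll":0.084,"fingers":-1},{"slide":[0.842,-0.875,0],"roll":0.084,"fingers":-1},{"slide":[0,0,0],"roll":0,"fingers":-1},{"slide":[0,0,0],"roll":0,"fingers":-1}]}}

```text
t: 37.2
tool_pos: [0.6543, -0.213, 0.1139]
orientation: [1.109, 1.272, -1.11]
force: [1.0, 0.7, -1.2]
opening: 0.062
```

Request:
{"api": "play_rows", "payload": {"plan": [{"slide":[0.04,-0.03,-1],"roll":0,"fingers":-1},{"slide":[0,0,-1],"roll":0,"fingers":-1},{"slide":[0,0,-0.9],"roll":0,"fingers":-1},{"slide":[0,0,-0.4],"roll":0,"fingers":-1},{"slide":[0,0,-0.15],"roll":0,"fingers":-1},{"slide":[0,0,0],"roll":0,"fingers":-1},{"slide":[0,0,0],"roll":0,"fingers":0.6},{"slide":[0,0,0],"roll":0,"fingers":0.8},{"slide":[0,0,0],"roll":0,"fingers":1},{"slide":[0,0,0],"roll":0,"fingers":1}]}}

```text
t: 38.45
tool_pos: [0.6564, -0.2145, 0.0115]
orientation: [1.109, 1.27, -1.109]
force: [-0.1, 0.2, -0.7]
opening: 0.092
```

Request:
{"api": "play_rows", "payload": {"plan": [{"slide":[0,0,0.8],"roll":0,"fingers":1},{"slide":[0,0,1],"roll":0,"fingers":1},{"slide":[0,0,1],"roll":0,"fingers":1},{"slide":[0,0,1],"roll":0,"fingers":1},{"slide":[-0.9,0.6,0],"roll":-0.139,"fingers":1},{"slide":[-0.9,0.6,0],"roll":-0.139,"fingers":1},{"slide":[-0.9,0.6,0],"roll":-0.139,"fingers":1},{"slide":[-0.9,0.6,0],"roll":-0.139,"fingers":1},{"slide":[-0.9,0.6,0],"roll":-0.139,"fingers":1},{"slide":[-0.9,0.6,0],"roll":-0.139,"fingers":1},{"slide":[-0.9,0.6,0],"roll":-0.139,"fingers":1},{"slide":[0,1,0],"roll":0,"fingers":1},{"slide":[0,1,0],"roll":0,"fingers":1},{"slide":[0,1,0],"roll":0,"fingers":1},{"slide":[0,1,0],"roll":0,"fingers":1},{"slide":[0,1,0],"roll":0,"fingers":1},{"slide":[0,1,0],"roll":0,"fingers":1},{"slide":[0,1,0],"roll":0,"fingers":1},{"slide":[0,1,0],"roll":0,"fingers":1},{"slide":[0,0,0],"roll":0,"fingers":1}]}}

```text
t: 40.95
tool_pos: [0.4678, 0.1532, 0.1272]
orientation: [1.21, 1.209, -1.206]
force: [0.3, 0.5, -0.6]
opening: 0.093
```

```bash
python3 bars.py n1; python3 -c "
from h import *
snap('top','n1t')"
```

```text
t 40.95 tcp [0.4678 0.1532 0.1272] yaw 0.1
green px 312 229 pos [0.4652 0.1572] len 63.7 wid 33.7 yawdeg 0.1
blue px 294 108 pos [0.4536 0.235 ] len 64.9 wid 32.9 yawdeg 5.2
```

View pics/n1.png

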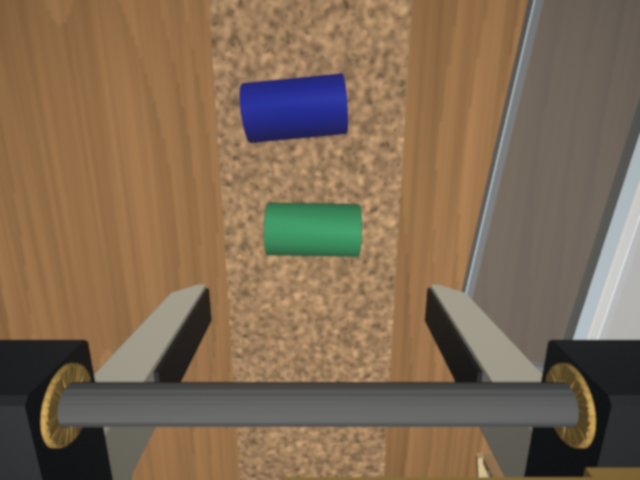

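View pics/n1t.png

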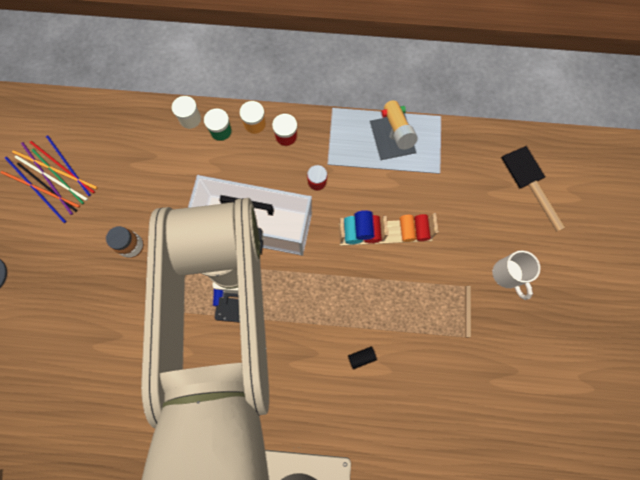

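Request:
{"api": "play_rows", "payload": {"plan": [{"slide":[-0.08,0.13,-0.5],"roll":0,"fingers":1},{"slide":[0,0,-1],"roll":0,"fingers":1},{"slide":[0,0,-1],"roll":0,"fingers":1},{"slide":[0,0,-1],"roll":0,"fingers":1},{"slide":[0,0,-0.5],"roll":0,"fingers":1},{"slide":[0,0,0],"roll":0,"fingers":1},{"slide":[0,0,0],"roll":0,"fingers":-1},{"slide":[0,0,0],"roll":0,"fingers":-1},{"slide":[0,0,0],"roll":0,"fingers":-1},{"slide":[0,0,0],"roll":0,"fingers":-1},{"slide":[0,0,0],"roll":0,"fingers":-1}]}}

```text
t: 42.42
tool_pos: [0.465, 0.1555, 0.0055]
orientation: [1.21, 1.209, -1.21]
force: [-0.0, -0.2, 1.4]
opening: 0.0617
```

Request:
{"api": "play_rows", "payload": {"plan": [{"slide":[0,0,0.8],"roll":0,"fingers":-1},{"slide":[0,0,1],"roll":0,"fingers":-1},{"slide":[0,0,1],"roll":0,"fingers":-1},{"slide":[0,0,1],"roll":0,"fingers":-1},{"slide":[0,-1,0],"roll":0,"fingers":-1},{"slide":[0,-1,0],"roll":0,"fingers":-1},{"slide":[0,-1,0],"roll":0,"fingers":-1},{"slide":[0,-1,0],"roll":0,"fingers":-1},{"slide":[0,-1,0],"roll":0,"fingers":-1},{"slide":[0.886,-0.873,0],"roll":0.137,"fingers":-1},{"slide":[0.886,-0.873,0],"roll":0.137,"fingers":-1},{"slide":[0.886,-0.873,0],"roll":0.137,"fingers":-1},{"slide":[0.886,-0.873,0],"roll":0.137,"fingers":-1},{"slide":[0.886,-0.873,0],"roll":0.137,"fingers":-1},{"slide":[0.886,-0.873,0],"roll":0.137,"fingers":-1},{"slide":[0.886,-0.873,0],"roll":0.137,"fingers":-1},{"slide":[0,0,0],"roll":0,"fingers":-1},{"slide":[0,0,0],"roll":0,"fingers":-1}]}}

```text
t: 44.68
tool_pos: [0.6503, -0.1774, 0.1184]
orientation: [1.111, 1.271, -1.112]
force: [0.2, -0.1, -1.2]
opening: 0.062
```

```bash
python3 ov.py o1
```

```text
44.675 [ 0.6503 -0.1774  0.1184] 0.062 yaw 7.6
```

View pics/o1.png

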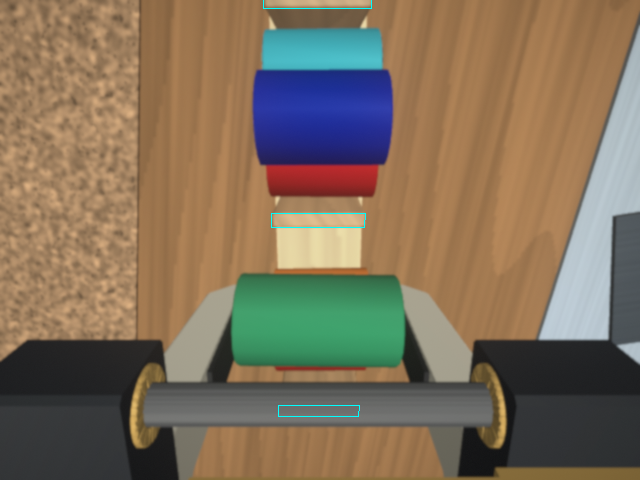

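Request:
{"api": "play_rows", "payload": {"plan": [{"slide":[0.04,0,-1],"roll":0.02,"fingers":-1},{"slide":[0,0,-1],"roll":0,"fingers":-1},{"slide":[0,0,-0.8],"roll":0,"fingers":-1},{"slide":[0,0,-0.4],"roll":0,"fingers":-1},{"slide":[0,0,-0.2],"roll":0,"fingers":-1},{"slide":[0,0,-0.1],"roll":0,"fingers":-1},{"slide":[0,0,0],"roll":0,"fingers":-1}]}}

```text
t: 45.6
tool_pos: [0.6525, -0.1778, 0.015]
orientation: [1.109, 1.27, -1.108]
force: [-0.4, -0.5, -1.4]
opening: 0.0621
```

Request:
{"api": "play_rows", "payload": {"plan": [{"slide":[0,0,-0.14],"roll":0,"fingers":-1},{"slide":[0,0,0],"roll":0,"fingers":-1}]}}

```text
t: 45.85
tool_pos: [0.652, -0.1778, 0.01]
orientation: [1.109, 1.271, -1.109]
force: [0.7, -0.4, -2.2]
opening: 0.0616
```

Request:
{"api": "play_rows", "payload": {"plan": [{"slide":[0,0,0],"roll":0,"fingers":0.6},{"slide":[0,0,0],"roll":0,"fingers":0.8},{"slide":[0,0,0],"roll":0,"fingers":1},{"slide":[0,0,0],"roll":0,"fingers":1},{"slide":[0,0,0.8],"roll":0,"fingers":1},{"slide":[0,0,1],"roll":0,"fingers":1},{"slide":[0,0,1],"roll":0,"fingers":1},{"slide":[0,0,1],"roll":0,"fingers":1},{"slide":[0,0,0.2],"roll":0,"fingers":1}]}}

```text
t: 46.98
tool_pos: [0.6538, -0.1784, 0.1332]
orientation: [1.109, 1.266, -1.106]
force: [0.3, 0.5, -0.1]
opening: 0.0929
```

Request:
{"api": "play_rows", "payload": {"plan": [{"slide":[-0.94,0.6,0],"roll":-0.046,"fingers":1},{"slide":[-0.94,0.6,0],"roll":-0.046,"fingers":1},{"slide":[-0.94,0.6,0],"roll":-0.046,"fingers":1},{"slide":[-0.94,0.6,0],"roll":-0.046,"fingers":1},{"slide":[-0.94,0.6,0],"roll":-0.046,"fingers":1},{"slide":[-0.94,0.6,0],"roll":-0.046,"fingers":1},{"slide":[-0.94,0.6,0],"roll":-0.046,"fingers":1},{"slide":[0,1,0],"roll":0,"fingers":1},{"slide":[0,1,0],"roll":0,"fingers":1},{"slide":[0,1,0],"roll":0,"fingers":1},{"slide":[0,1,0],"roll":0,"fingers":1},{"slide":[0,1,0],"roll":0,"fingers":1},{"slide":[0,1,0],"roll":0,"fingers":1},{"slide":[0,1,0],"roll":0,"fingers":1},{"slide":[0,1,0],"roll":0,"fingers":1},{"slide":[0,1,0],"roll":0,"fingers":1},{"slide":[0,0,0],"roll":0,"fingers":1},{"slide":[0,0,0],"roll":0,"fingers":1}]}}

```text
t: 49.22
tool_pos: [0.4541, 0.2176, 0.1291]
orientation: [1.14, 1.251, -1.143]
force: [0.6, -0.2, 1.0]
opening: 0.0931
```

```bash
python3 bars.py p1; python3 -c "
from h import *
snap('scene','p1s');snap('top','p1t')
a=cv2.imread('pics/p1s.png')[200:310,180:440];b=cv2.imread('pics/p1t.png')[170:290,150:500]
cv2.imwrite('pics/p1c.png',np.vstack([cv2.resize(a,(780,330),interpolation=2),cv2.resize(b,(780,267),interpolation=2)]))"
```

```text
t 49.225 tcp [0.4541 0.2176 0.1291] yaw 5.23
blue px 320 209 pos [0.4546 0.2347] len 63.9 wid 33.0 yawdeg 5.3
```

View pics/p1.png

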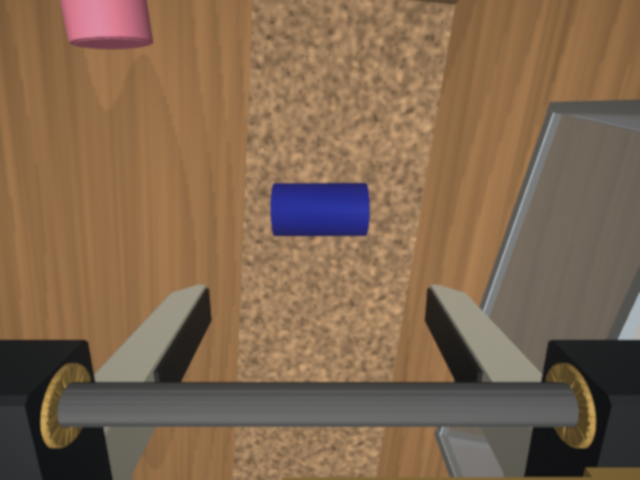

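View pics/p1c.png

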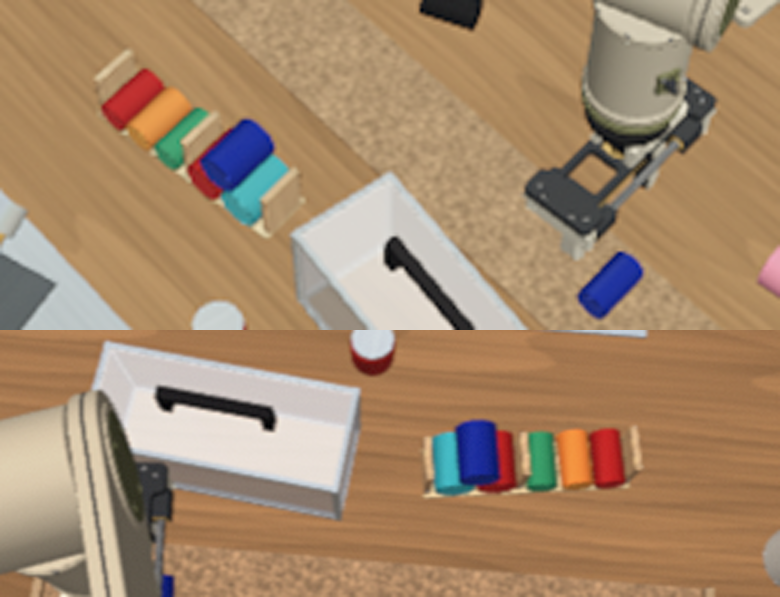

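Request:
{"api": "play_rows", "payload": {"plan": [{"slide":[0,0.57,-0.5],"roll":0,"fingers":1},{"slide":[0,0,-1],"roll":0,"fingers":1},{"slide":[0,0,-1],"roll":0,"fingers":1},{"slide":[0,0,-1],"roll":0,"fingers":1},{"slide":[0,0,-0.55],"roll":0,"fingers":1},{"slide":[0,0,0],"roll":0,"fingers":1},{"slide":[0,0,0],"roll":0,"fingers":-1},{"slide":[0,0,0],"roll":0,"fingers":-1},{"slide":[0,0,0],"roll":0,"fingers":-1},{"slide":[0,0,0],"roll":0,"fingers":-1},{"slide":[0,0,0],"roll":0,"fingers":-1},{"slide":[0,0,1],"roll":0,"fingers":-1},{"slide":[0,0,1],"roll":0,"fingers":-1},{"slide":[0,0,1],"roll":0,"fingers":-1},{"slide":[0,0,1],"roll":0,"fingers":-1},{"slide":[0,0,0.2],"roll":0,"fingers":-1}]}}

```text
t: 51.38
tool_pos: [0.456, 0.2358, 0.1366]
orientation: [1.145, 1.249, -1.139]
force: [0.7, 0.2, -2.4]
opening: 0.062
```

Request:
{"api": "play_rows", "payload": {"plan": [{"slide":[0,-1,0],"roll":0,"fingers":-1},{"slide":[0,-1,0],"roll":0,"fingers":-1},{"slide":[0,-1,0],"roll":0,"fingers":-1},{"slide":[0,-1,0],"roll":0,"fingers":-1},{"slide":[0,-1,0],"roll":0,"fingers":-1},{"slide":[0,-1,0],"roll":0,"fingers":-1},{"slide":[0,-1,0],"roll":0,"fingers":-1},{"slide":[0,-1,0],"roll":0,"fingers":-1},{"slide":[0.95,-0.905,0],"roll":0.045,"fingers":-1},{"slide":[0.95,-0.905,0],"roll":0.045,"fingers":-1},{"slide":[0.95,-0.905,0],"roll":0.045,"fingers":-1},{"slide":[0.95,-0.905,0],"roll":0.045,"fingers":-1},{"slide":[0.95,-0.905,0],"roll":0.045,"fingers":-1},{"slide":[0.95,-0.905,0],"roll":0.045,"fingers":-1},{"slide":[0.95,-0.905,0],"roll":0.045,"fingers":-1},{"slide":[0,0,0],"roll":0,"fingers":-1},{"slide":[0,0,0],"roll":0,"fingers":-1}]}}

```text
t: 53.5
tool_pos: [0.6532, -0.1943, 0.1325]
orientation: [1.109, 1.273, -1.111]
force: [0.1, 0.0, -2.3]
opening: 0.0618
```

```bash
python3 ov.py r1
```

```text
53.5 [ 0.6532 -0.1943  0.1325] 0.0618 yaw 7.7
```

View pics/r1.png

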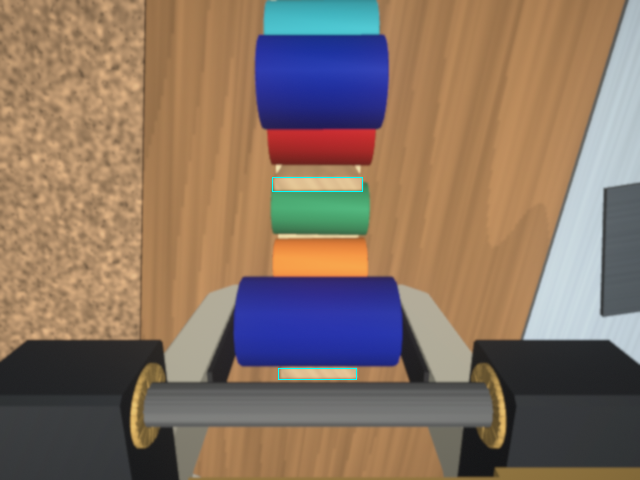

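Run:
```python
from h import *
s=robot.read_state(); C=cam('wrist',s); K,R,t=C; o=-R.T@t
q=(.6491,-.1615,.1356);c,sn=np.cos(q[2]),np.sin(q[2])
def loc(X): d=np.array(X)-[q[0],q[1],0]; return np.array([c*d[0]+sn*d[1],-sn*d[0]+c*d[1],d[2]])*1e3
O=loc(o); print('cam',O.round(1))
def tang(v,side,r,z):
    P=loc(p2w(C,(320,v),z/1e3)); d=(P-O)[1:]; d/=np.linalg.norm(d)
    # center y at height z with distance r from the ray
    return P[1]+side*r/abs(d[1]*0+d[1-0]) if False else P[1]+side*r/abs(d[1])
print('green', tang(235.5,+1,18,24)); print('amber',tang(238.5,-1,18,24)); print('redthick',tang(164.5,1,23,29))
```

```text
cam [  0.8  48.4 299.7]
green -15.483013901218193
amber -55.24438332047109
redthick 37.600707347832206
```

Request:
{"api": "play_rows", "payload": {"plan": [{"slide":[0,-0.04,-1],"roll":0,"fingers":-1},{"slide":[0,0,-1],"roll":0,"fingers":-1},{"slide":[0,0,-0.6],"roll":0,"fingers":-1},{"slide":[0,0,-0.3],"roll":0,"fingers":-1},{"slide":[0,0,-0.15],"roll":0,"fingers":-1},{"slide":[0,0,0],"roll":0,"fingers":-1},{"slide":[0,0,0],"roll":0,"fingers":-1}]}}

```text
t: 54.42
tool_pos: [0.6549, -0.1963, 0.0443]
orientation: [1.11, 1.268, -1.109]
force: [-0.1, -0.1, -1.6]
opening: 0.0623
```

Request:
{"api": "play_rows", "payload": {"plan": [{"slide":[0,0,-0.1],"roll":0,"fingers":-1},{"slide":[0,0,0],"roll":0,"fingers":-1}]}}

```text
t: 54.68
tool_pos: [0.6553, -0.1962, 0.0432]
orientation: [1.11, 1.268, -1.108]
force: [-7.0, 3.8, 13.7]
opening: 0.062
```

Request:
{"api": "play_rows", "payload": {"plan": [{"slide":[0,0,0.05],"roll":0,"fingers":-1},{"slide":[0,0,0],"roll":0,"fingers":0.5},{"slide":[0,0,0],"roll":0,"fingers":0.8},{"slide":[0,0,0],"roll":0,"fingers":1},{"slide":[0,0,0],"roll":0,"fingers":1},{"slide":[0,0,0.5],"roll":0,"fingers":1},{"slide":[0,0,1],"roll":0,"fingers":1},{"slide":[0,0,1],"roll":0,"fingers":1},{"slide":[0,0,1],"roll":0,"fingers":1},{"slide":[0,0,0.5],"roll":0,"fingers":1},{"slide":[0,0,0],"roll":0,"fingers":1}]}}

```text
t: 56.05
tool_pos: [0.6552, -0.1964, 0.1636]
orientation: [1.11, 1.267, -1.108]
force: [0.3, -0.1, 0.1]
opening: 0.0932
```

```bash
python3 ov.py s1
```

```text
56.05 [ 0.6552 -0.1964  0.1636] 0.0932 yaw 7.72
```

View pics/s1.png

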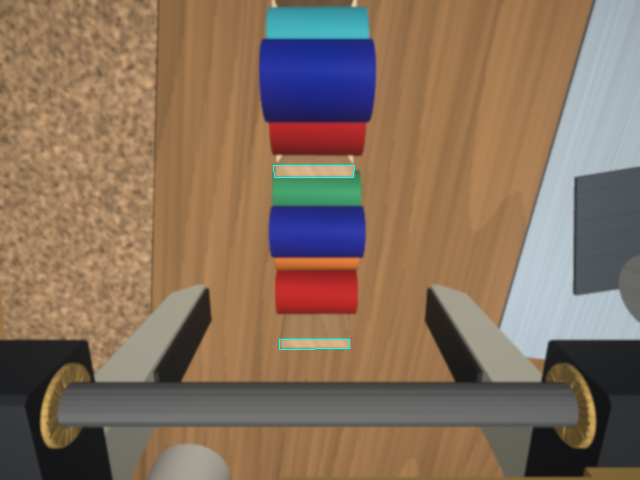

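Request:
{"api": "play_rows", "payload": {"plan": [{"slide":[0,0,1],"roll":0,"fingers":1},{"slide":[-0.056,0.933,0.322],"roll":-0.183,"fingers":1},{"slide":[-0.056,0.933,0.322],"roll":-0.183,"fingers":1},{"slide":[-0.056,0.933,0.322],"roll":-0.183,"fingers":1},{"slide":[-0.056,0.933,0.322],"roll":-0.183,"fingers":1},{"slide":[-0.056,0.933,0.322],"roll":-0.183,"fingers":1},{"slide":[-0.056,0.933,0.322],"roll":-0.183,"fingers":1},{"slide":[-0.056,0.933,0.322],"roll":-0.183,"fingers":1},{"slide":[-0.056,0.933,0.322],"roll":-0.183,"fingers":1},{"slide":[-0.056,0.933,0.322],"roll":-0.183,"fingers":1},{"slide":[-0.056,0.933,0.322],"roll":-0.183,"fingers":1},{"slide":[-0.056,0.933,0.322],"roll":-0.183,"fingers":1},{"slide":[-0.056,0.933,0.322],"roll":-0.183,"fingers":1},{"slide":[0,0,0],"roll":0,"fingers":1},{"slide":[0,0,0],"roll":0,"fingers":1}]}}

```text
t: 57.98
tool_pos: [0.6337, 0.1393, 0.3058]
orientation: [1.332, 1.124, -1.337]
force: [-0.4, -0.2, -0.9]
opening: 0.0931
```

Run:
```python
from h import *
C,im,s=snap('wrist','u1'); print(s['tool_pos'],np.degrees(np.arctan2(*Rn.from_rotvec(s['orientation']).as_matrix()[[1,0],1])))
for r in robot.mark_of('wrist','cover_handle')[:2]: print(r['p'],r['point'],p2w(C,r['point'],.164))
snap('top','u1t');snap('scene','u1s')
a=cv2.imread('pics/u1s.png')[200:310,180:440];b=cv2.imread('pics/u1t.png')[170:290,150:500]
cv2.imwrite('pics/u1c.png',np.vstack([cv2.resize(a,(780,330),interpolation=2),cv2.resize(b,(780,267),interpolation=2)]))
```

```text
[0.63368504 0.1392856  0.30577133] -9.820975531404809
0.58 [320.4, 172.4] [0.64206723 0.1749464  0.164     ]
```

View pics/u1.png

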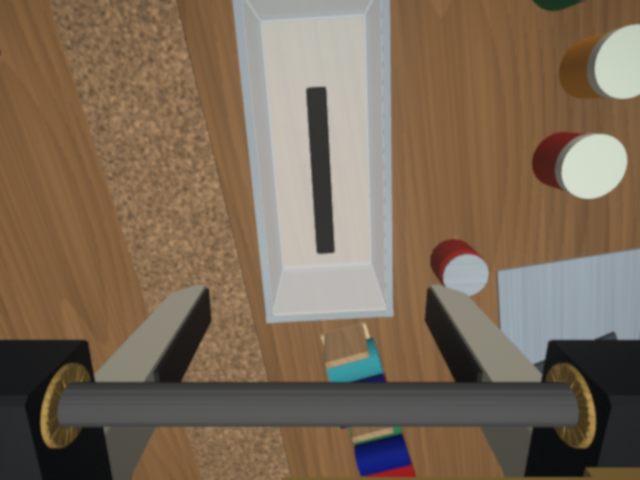

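View pics/u1c.png

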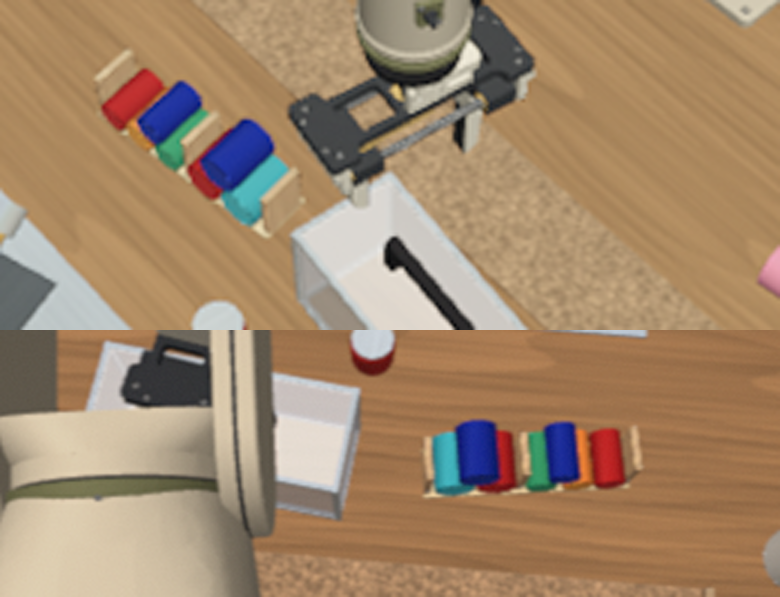

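Run:
```python
from h import *
C=cam('wrist',{'tool_pos':np.array([0.63368504,0.1392856,0.30577133]),'orientation':robot.read_state()['orientation']})
a=p2w(C,(316.3,87),.17);b=p2w(C,(325.3,253),.17);print(a,b,(a+b)/2,np.linalg.norm(a-b),np.degrees(np.arctan2(-(a-b)[0],(a-b)[1])))
im=cv2.imread('pics/u1.png')
g=im[60:280,280:360].max(2)<75
vs,us=np.nonzero(g); vs+=60;us+=280
print(vs.min(),vs.max()); (x,y),(w,h),th=cv2.minAreaRect(np.c_[us,vs].astype(np.float32)); print(x,y,w,h,th,p2w(C,(x,y),.17))
# rim corner front: lower outer
```

```text
[0.64950413 0.23311986 0.17      ] [0.63570707 0.11518765 0.17      ] [0.6426056  0.17415375 0.17      ] 0.11873653652939863 -6.672786666683216
88 252
320.9212646484375 169.77928161621094 164.2391815185547 17.769506454467773 86.3086166381836 [0.64310969 0.1776459  0.17      ]
```

Request:
{"api": "play_rows", "payload": {"plan": [{"slide":[0.15,0.58,-0.3],"roll":0.2,"fingers":1},{"slide":[0.15,0.58,-0.3],"roll":0.2,"fingers":1},{"slide":[0,0,-1],"roll":0,"fingers":1},{"slide":[0,0,-1],"roll":0,"fingers":1},{"slide":[0,0,-1],"roll":0,"fingers":0.3},{"slide":[0,0,-1],"roll":0,"fingers":0},{"slide":[0,0,-0.76],"roll":0,"fingers":-0.2},{"slide":[0,0,0],"roll":0,"fingers":-0.4},{"slide":[0,0,0],"roll":0,"fingers":-0.4}], "squeeze": 30}}

```text
t: 59.3
tool_pos: [0.6434, 0.1755, 0.1474]
orientation: [1.294, 1.152, -1.293]
force: [-0.5, 0.7, 0.3]
opening: 0.0477
```

```bash
python3 ov.py v1
```

```text
59.3 [0.6434 0.1755 0.1474] 0.0477 yaw -6.58
```

View pics/v1.png

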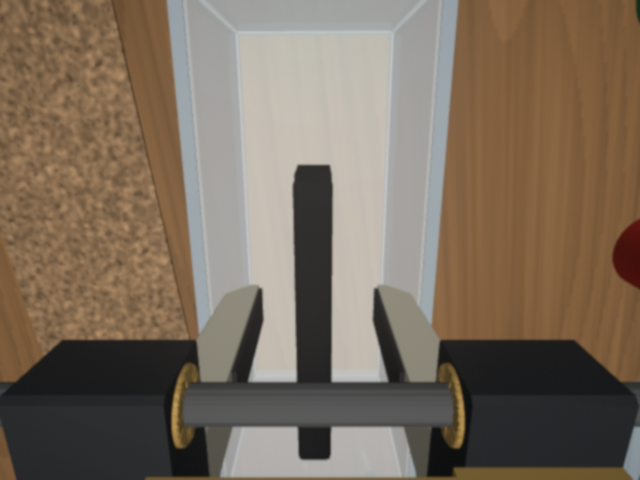

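Request:
{"api": "play_rows", "payload": {"plan": [{"slide":[-0.05,0,-0.03],"roll":0,"fingers":-0.5},{"slide":[0,0,0],"roll":0,"fingers":-1},{"slide":[0,0,0],"roll":0,"fingers":-1},{"slide":[0,0,0],"roll":0,"fingers":-1},{"slide":[0,0,0],"roll":0,"fingers":-1},{"slide":[0,0,0.2],"roll":0,"fingers":-1},{"slide":[0,0,0.5],"roll":0,"fingers":-1},{"slide":[0,0,0.5],"roll":0,"fingers":-1},{"slide":[0,0,0],"roll":0,"fingers":-1}], "squeeze": 40}}

```text
t: 60.48
tool_pos: [0.643, 0.175, 0.1848]
orientation: [1.297, 1.15, -1.29]
force: [0.6, 0.3, -2.7]
opening: 0.0139
```

Request:
{"api": "play_rows", "payload": {"plan": [{"slide":[0,0,0.7],"roll":0,"fingers":-1},{"slide":[0,0,0.7],"roll":0,"fingers":-1},{"slide":[0,0,0.7],"roll":0,"fingers":-1},{"slide":[0,0,0.7],"roll":0,"fingers":-1},{"slide":[0,0,0.3],"roll":0,"fingers":-1},{"slide":[0,0,0],"roll":0,"fingers":-1}]}}

```text
t: 61.22
tool_pos: [0.642, 0.1748, 0.2759]
orientation: [1.295, 1.151, -1.293]
force: [-1.1, 0.4, -4.0]
opening: 0.0135
```

Run:
```python
from h import *
snap('scene','w1s')
C,im,s=snap('wrist','w1'); print(s['tool_pos'],s['opening'],s['force'],s['wrist_torque'])
a=cv2.imread('pics/w1s.png')[110:410,150:550]
cv2.imwrite('pics/w1c.png',cv2.resize(a,(800,600),interpolation=2))
```

```text
[0.64154381 0.1746929  0.27461924] 0.013928956159806232 [ 0.70874231  0.06117126 -4.02350652] [-0.04410587 -0.06733179  0.01679666]
```

View pics/w1c.png

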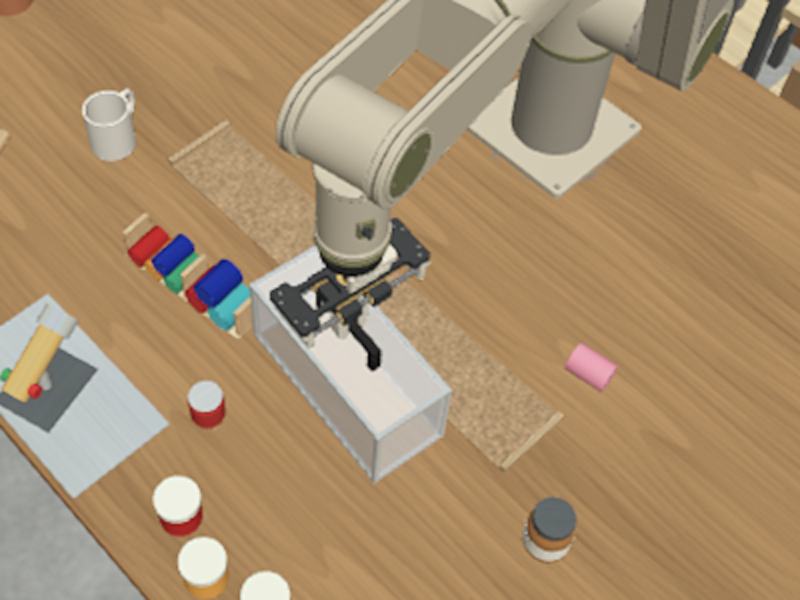

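View pics/w1.png

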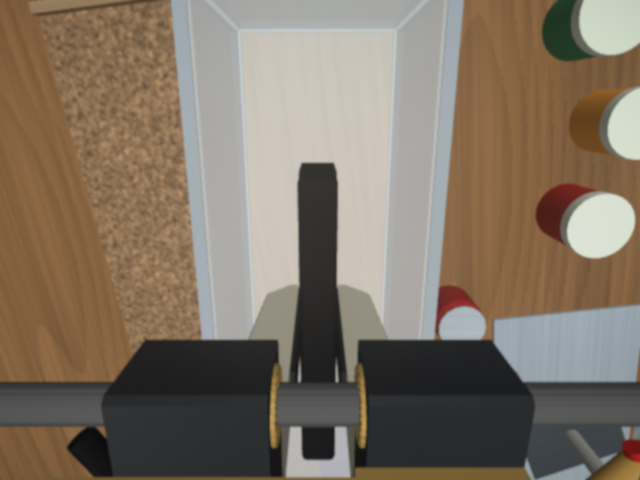

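Run:
```python
from h import *
C=cam('wrist',robot.read_state()); s=robot.read_state()
a=p2w(C,(318,164),.2995);b=p2w(C,(319,459),.2995);print(a,b,(a+b)/2,np.linalg.norm(a-b),s['tool_pos'],np.degrees(np.arctan2(*Rn.from_rotvec(s['orientation']).as_matrix()[[1,0],1])))
```

```text
[0.64936001 0.23793454 0.2995    ] [0.63575354 0.11730797 0.2995    ] [0.64255677 0.17762125 0.2995    ] 0.12139154145940716 [0.6412186  0.17461698 0.27381467] -6.647361085379334
```

Request:
{"api": "play_rows", "payload": {"plan": [{"slide":[0.019,-0.4,0.1],"roll":0.07,"fingers":-1},{"slide":[0.019,-0.807,0],"roll":0.129,"fingers":-1},{"slide":[0.019,-0.807,0],"roll":0.129,"fingers":-1},{"slide":[0.019,-0.807,0],"roll":0.129,"fingers":-1},{"slide":[0.019,-0.807,0],"roll":0.129,"fingers":-1},{"slide":[0.019,-0.807,0],"roll":0.129,"fingers":-1},{"slide":[0.019,-0.807,0],"roll":0.129,"fingers":-1},{"slide":[0.019,-0.807,0],"roll":0.129,"fingers":-1},{"slide":[0.019,-0.807,0],"roll":0.129,"fingers":-1},{"slide":[0.019,-0.807,0],"roll":0.129,"fingers":-1},{"slide":[0.019,-0.807,0],"roll":0.129,"fingers":-1},{"slide":[0.019,-0.807,0],"roll":0.129,"fingers":-1},{"slide":[0.019,-0.807,0],"roll":0.129,"fingers":-1},{"slide":[0.019,-0.807,0],"roll":0.129,"fingers":-1},{"slide":[0.019,-0.4,0],"roll":0.06,"fingers":-1},{"slide":[0,0,0],"roll":0,"fingers":-1},{"slide":[0,0,0],"roll":0,"fingers":-1},{"slide":[0,0,0],"roll":0,"fingers":-1}]}}

```text
t: 63.58
tool_pos: [0.6502, -0.1631, 0.2779]
orientation: [1.108, 1.271, -1.107]
force: [0.8, -0.1, -3.0]
opening: 0.0133
```

```bash
python3 ov.py x1; python3 -c "
from h import *
snap('scene','x1s');snap('top','x1t')
a=cv2.imread('pics/x1s.png')[150:350,150:400];b=cv2.imread('pics/x1t.png')[120:300,280:520]
cv2.imwrite('pics/x1c.png',np.hstack([cv2.resize(a,(400,320),interpolation=2),cv2.resize(b,(400,320),interpolation=2)]))"
```

```text
63.575 [ 0.6502 -0.1631  0.2779] 0.0133 yaw 7.87
```

View pics/x1.png

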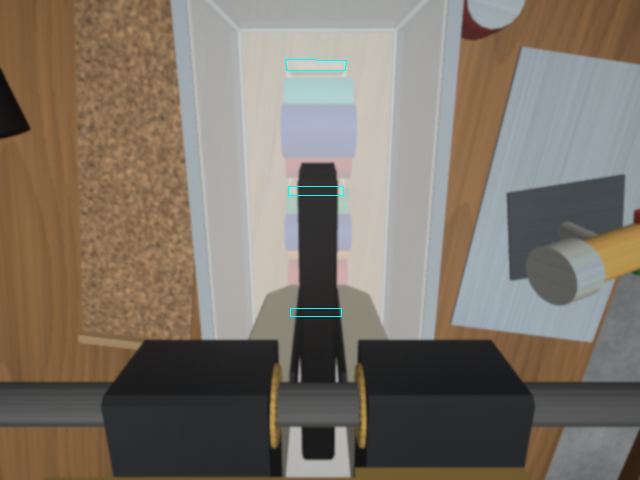

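View pics/x1c.png

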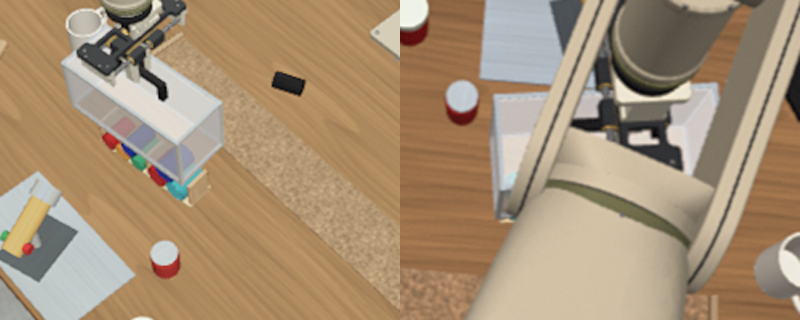

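Request:
{"api": "play_rows", "payload": {"plan": [{"slide":[-0.03,-0.03,-0.4],"roll":0,"fingers":-1},{"slide":[-0.03,0,-0.6],"roll":0,"fingers":-1},{"slide":[0,0,-0.6],"roll":0,"fingers":-1},{"slide":[0,0,-0.6],"roll":0,"fingers":-1},{"slide":[0,0,-0.6],"roll":0,"fingers":-1},{"slide":[0,0,-0.6],"roll":0,"fingers":-1},{"slide":[0,0,-0.4],"roll":0,"fingers":-1},{"slide":[0,0,-0.2],"roll":0,"fingers":-1},{"slide":[0,0,-0.1],"roll":0,"fingers":-1},{"slide":[0,0,0],"roll":0,"fingers":-1},{"slide":[0,0,0],"roll":0,"fingers":-1}]}}

```text
t: 65.1
tool_pos: [0.6487, -0.1651, 0.1557]
orientation: [1.108, 1.269, -1.108]
force: [-0.7, 0.5, -2.5]
opening: 0.0136
```

Request:
{"api": "play_rows", "payload": {"plan": [{"slide":[0,0.03,-0.15],"roll":0,"fingers":-1},{"slide":[0,0,-0.1],"roll":0,"fingers":-1},{"slide":[0,0,-0.05],"roll":0,"fingers":-1},{"slide":[0,0,0],"roll":0,"fingers":-1}]}}

```text
t: 65.6
tool_pos: [0.6486, -0.164, 0.1463]
orientation: [1.108, 1.27, -1.108]
force: [-0.9, 1.7, 0.8]
opening: 0.0134
```

Request:
{"api": "play_rows", "payload": {"plan": [{"slide":[0,0,-0.04],"roll":0,"fingers":-1},{"slide":[0,0,0],"roll":0,"fingers":-1},{"slide":[0,0,0],"roll":0,"fingers":-0.6},{"slide":[0,0,0],"roll":0,"fingers":-0.4},{"slide":[0,0,0],"roll":0,"fingers":-0.2},{"slide":[0,0,0],"roll":0,"fingers":0},{"slide":[0,0,0],"roll":0,"fingers":0},{"slide":[0,0,0.5],"roll":0,"fingers":0},{"slide":[0,0,1],"roll":0,"fingers":0},{"slide":[0,0,1],"roll":0,"fingers":0.5},{"slide":[0,0,1],"roll":0,"fingers":1},{"slide":[0,0,1],"roll":0,"fingers":1},{"slide":[0,0,0.5],"roll":0,"fingers":1},{"slide":[0,0,0],"roll":0,"fingers":1}]}}

```text
t: 67.35
tool_pos: [0.649, -0.1643, 0.2965]
orientation: [1.109, 1.268, -1.107]
force: [-0.4, -0.4, -0.2]
opening: 0.0906
```

```bash
python3 ov.py y1
```

```text
67.35 [ 0.649  -0.1643  0.2965] 0.0906 yaw 7.81
```

View pics/y1.png

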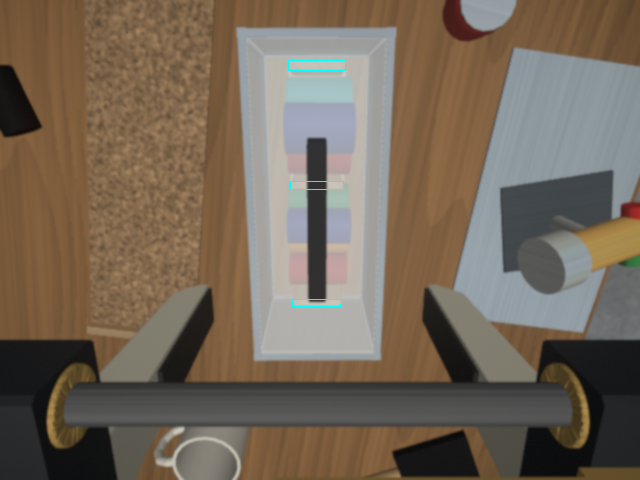

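Request:
{"api": "play_rows", "payload": {"plan": [{"slide":[0,0,0.5],"roll":0,"fingers":1},{"slide":[-1,0,0],"roll":0,"fingers":1},{"slide":[-1,0.8,0],"roll":0,"fingers":1},{"slide":[-1,0.8,0],"roll":0,"fingers":1},{"slide":[-1,0.8,0],"roll":0,"fingers":1},{"slide":[-1,0.8,0],"roll":0,"fingers":1},{"slide":[-0.5,0.8,0],"roll":0,"fingers":1},{"slide":[-0.5,0.8,0],"roll":0,"fingers":1},{"slide":[0,1,0],"roll":0,"fingers":1},{"slide":[0,1,0],"roll":0,"fingers":1},{"slide":[0,1,0],"roll":0,"fingers":1},{"slide":[0,1,0],"roll":0,"fingers":1},{"slide":[0,0,0],"roll":0,"fingers":1},{"slide":[0,0,0],"roll":0,"fingers":1}]}}

```text
t: 69.15
tool_pos: [0.4682, 0.0995, 0.3095]
orientation: [1.107, 1.271, -1.109]
force: [-0.2, 0.2, -0.3]
opening: 0.0931
```

Run:
```python
from h import *
q=(.6491,-.1615,.1356);c,sn=np.cos(q[2]),np.sin(q[2])
def RW(x,y,z): return [q[0]+(c*x-sn*y)/1e3,q[1]+(sn*x+c*y)/1e3,z/1e3]
for n,(r0,r1,u0,u1) in {'scene':(170,330,170,330),'top':(160,280,300,480)}.items():
    C,im,s=snap(n,'z_'+n); im=cv2.resize(im[r0:r1,u0:u1],None,fx=4,fy=4,interpolation=2)
    for z in(0,128):
        p=np.array([(w2p(C,RW(a,b,z))-[u0,r0])*4 for a,b in[(-56,-136),(56,-136),(56,136),(-56,136)]]).astype(np.int32)
        cv2.polylines(im,[p],True,(255,0,255),1)
    cv2.imwrite(f'pics/z_{n}c.png',im[:,:,::-1])
```

```text
(no output)
```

View pics/z_scenec.png

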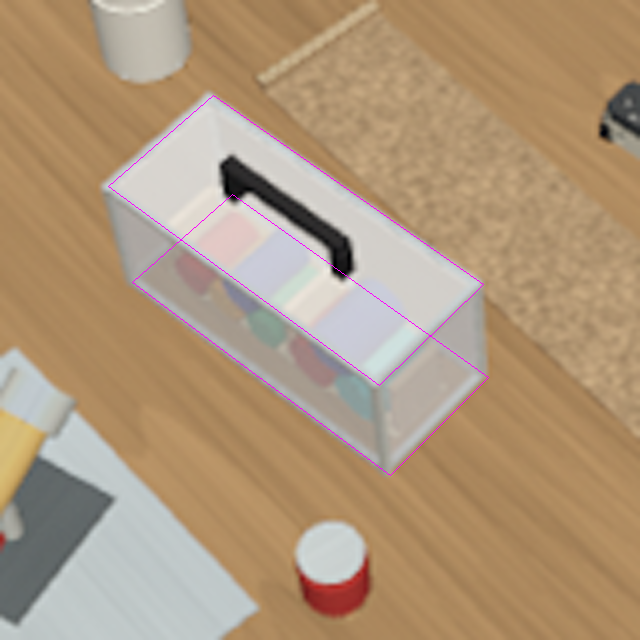

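View pics/z_topc.png

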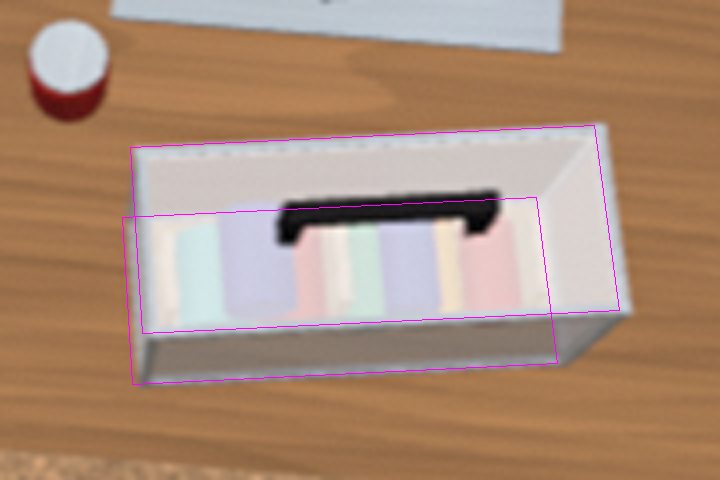

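```bash
python3 -c "
from plant import robot
print(robot.close_job())"
```

```text
the job is handed in; nothing more can be done
None
```

All seven bars are racked by thickness, and the dust cover stands over the rack. I handed the job in at about 69 s of the 200 s.

- **Thick bars (narrow bay):** red and turquoise on the bottom row, cobalt blue saddled on top.
- **Thin bars (wide bay):** there were four: red, amber and green on the bottom row, cobalt blue saddled between green and amber.
- **Left alone:** the pink and black look-alikes, the jar, the mug and the tin were not touched. I did not re-measure the jar, mug and tin at the end.

**Last checks:** in the final scene and top pictures the cover's outline matches its intended place over the rack to within a few millimetres, with its rim on the bench. Both pyramids show intact through it, and the arm is clear.

**What disagreed:** while I lowered the top thin bar, it touched about 4 mm higher than I expected, with up to about 14 N. I backed off slightly and let go, and the pictures then showed it seated in its gap. No check failed, but handing in gives no verdict.

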